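# Book sample jars into the bench dry box

## Task

Book the sample jars into the dry box: take the hand scanner from its cradle, aim its window at the middle of the bar-code label on the box from about a hand's breadth away and hold it steady there for two seconds, before you release the latch; the scanner goes back into its cradle. Turn the wing knob a quarter turn to release the lid, swing the lid up past upright, set every squat screw-capped jar upright on the box's floor without dropping it, then shut the lid fully and turn the knob back to locked. Leave all the other things where they stand.

Things in the scene. Friction and masses are not known exactly. Their poses are not given: they have to be found in the camera images.
- case: bench dry box, fixed: white box 210 deep (x) x 280 wide (y) x 97 mm high, front to its -x; origin at the centre of its underside. The chamber under the lid takes y -140 to +75 mm, a solid flat deck (97 mm high, with a round hygrometer and the bar-code label) y +75 to +140. A steel keeper 40 mm wide juts 14 mm inwards under the rim in the middle of the chamber's right (-y) wall
- case_floor (a point): centre of the chamber's floor, 40 mm above the bench; axes as the box's. The chamber is 190 mm (x) x 195 mm (y) inside, its walls 10 mm thick, rising 57 mm above this floor; open at the top when the lid is up
- case_label (a point): centre of the bar-code label, a white paper 30 x 52 mm with black bars, face up on the box's side deck, 98 mm above the bench
- lid (a joint): angle of the box's lid: 0 shut, 1.57 upright, 2.0 leaning back on its stop. A frame with a clear pane, 215 (y) x 210 (x) x 12 mm, hinged along its left (+y) edge beside the deck: the right edge swings up and over to the left. A stiff friction hinge holds it wherever it is left; about 7 N at the knob moves it. Shut, its top is 111 mm above the bench
- lid_hinge (a point): middle of the lid's hinge line, at the level of the shut lid's underside; fixed to the box. Its y lies along the hinge, its x points square to it, away from the shut lid (the box's +y), its z up. With the lid shut the knob's axis stands 180 mm to its -x, the lid's free edge 215 mm
- knob (a joint): angle of the wing knob of the lid's cam latch: 0 locked (wing parallel to the hinge), 1.57 released (wing pointing to the hinge); releasing turns it anticlockwise seen from above, with about 0.06 N m; friction holds it. Locked, a cam under the lid catches below the keeper and the lid cannot rise; if the lid is not quite shut the cam cannot pass back under the keeper
- knob_grip (a point): point on the knob's axis 28 mm above the lid's top face. The wing is a black bar 50 mm long (this point's y), 14 mm thick (its x), from 4 to 38 mm above the lid's face; it is also the lid's handle. z is the knob's axis, square to the lid
- cradle: cradle of the hand scanner, fixed grey plastic: base 130 x 80 x 10 mm, and two forks 10 mm thick at x = -36 and +36 mm; they carry the scanner's handle, lying along x, 47 mm above the bench, in a seat 40 mm wide between cheeks 21 mm high that flare to 58 mm; the 62 mm between the forks are free for fingers. Origin at the centre of its underside
- scanner_grip (a point): centre of the handle of the cordless hand scanner (about 160 g): black handle 110 mm long (x) x 34 wide (y) x 26 high (z), and a grey head 44 mm wide bent down at its +x end, whose lowest point is 42 mm below this one. Axes are the scanner's. Parked, it lies in the cradle's forks, this point 60 mm above the bench
- scanner_window (a point): centre of the scanner's reading window at the end of its head, 80 mm ahead (x) and 35 mm below (z) of scanner_grip; this frame's z is the line of sight, forward and 60 degrees down from the level handle. It reads from 40 to 140 mm
- jar_a_center (a point): centre of a sample jar: a squat white screw-capped jar, 40 mm diameter, 36 mm high, this point 18 mm above its underside, 40 to 100 g (two to four jars stand on the bench)
- jar_b_center (a point): centre of a sample jar: a squat white screw-capped jar, 40 mm diameter, 36 mm high, this point 18 mm above its underside, 40 to 100 g (two to four jars stand on the bench)
- jar_c_center (a point): centre of a sample jar: a squat white screw-capped jar, 40 mm diameter, 36 mm high, this point 18 mm above its underside, 40 to 100 g (two to four jars stand on the bench)
- jar_d_center (a point): centre of a sample jar: a squat white screw-capped jar, 40 mm diameter, 36 mm high, this point 18 mm above its underside, 40 to 100 g (two to four jars stand on the bench)
- canister_center (a point): centre of a bystander: black plastic lens canister, 36 mm diameter, 56 mm high
- weight_center (a point): centre of a bystander: steel weight with a knob on top, 32 mm diameter, 44 mm high
- vial_center (a point): centre of a bystander: amber glass vial with a black cap, 26 mm diameter, 46 mm high
- molecule_center (a point): centre of a bystander: piece of a molecule model on three legs, 70 mm across and 50 mm high
- tube_center (a point): centre of a bystander: white tube standing on its cap, 34 mm thick, 115 mm high
- dropper_center (a point): centre of a bystander: amber dropper bottle, 38 mm diameter, 85 mm high
- dish_center (a point): centre of a bystander: flat clear dish, 70 mm diameter, 14 mm high
- tweezers_center (a point): centre of a bystander: steel tweezers lying flat, 120 mm long, 12 mm wide, 5 mm high

How it is judged:
By the outcome, as a careful person would: the job done as asked, in the order asked, and still so for the second after the job is handed in, with the robot touching nothing.
Of jar_a, jar_b, jar_c, jar_d only 2 to 4 are there at a start; the rules pass over those that are not, and their reading is None.
At some moment in a run one of jar_a, jar_b, jar_c, jar_d may be knocked a few centimetres aside while the robot is not near it.
It also fails if it takes over 210 s, if anything falls off the work surface, if the arm or the gripper's body presses on something with over 40 N, if the wrist force passes 120 N, or if a joint passes its speed limit or range.

## Robot

A 6-joint arm with a two-finger parallel gripper is mounted at the origin on the work surface. World frame = base frame: x ahead of the robot, y to its left, z up, the work surface at z = 0. Lengths are in mm, angles in degrees, forces in N, time in s.
With the tool pointing down it reaches from about 300 to 850 mm from the base axis. Payload 4.2 kg.
Tool frame: the origin (TCP) lies midway between the tips of the shut fingers; the grasp point (between the pads) lies env.hold_point_z behind it (env.hold_point_z is the distance from the TCP to the grasp point, in mm); z points along the fingers, y is the line along which they close (so a half turn about z gives the same grasp; the last joint's range is limited). The gripper opens to 91 mm and grips with 3 to 60 N. Pads are 32 mm wide; open, the fingers measure 118 mm over their backs; the gripper's body (76 mm by 178 mm) begins 60 mm behind the grasp point.
Start: joints at [-64.63, 18.312, 89.639, -0, 72.044, -1.146], TCP at [256.717, -514.528, 213.976] pointing down, gripper open.
Joint ranges: [-177.97, 177.97], [-48.28, 115.42], [12.27, 149.76], [-77.06, 257.06], [2.81, 150.46], [-146.56, 146.56]. Speed limits (degrees/s): [147.25, 147.25, 180, 180, 180, 180].

## Interface

Orientations are given as [roll, pitch, yaw] about the fixed x, y, z axes, in that order (R = Rz(yaw) Ry(pitch) Rx(roll)).
In Python, from workcell import env, viewer, spotter gives the robot as it stands.
- The arm moves only by the tool apply_moves, never from a script. Its arguments are lists of equal length, an entry for each row: "delta_pos": the shift along the world's x, y, z normalised to -1 to 1, where 1 is 120 mm, a list of three; "rot": the turn, a rotation vector about the world's x, y, z normalised to -1 to 1, where 1 is 1.5 rad, a list of three; "hand": the opening, from 0 (shut) to 1 (fully open). A call has 1 to 10 rows; each row is the pose to reach, as a shift and turn from the pose commanded when the call began; what a row does not reach only later rows make up. A row lasts 1/12 s, in which the tool goes at most 41.7 mm and 7.16 degrees, less where a joint would pass 70% of its speed; a pose out of reach is approached as far as the arm can. A call with a number of a shift or a turn outside -1 to 1 is refused whole. A call with a gripper value outside its range is refused whole. The fingers move at their own pace and stop on an object; "newtons" is the grip in N (left out, the last holds). Time passes only in rows, so rows that repeat a pose let the fingers close. It gives the time, the measured TCP pose, the force, the opening and the grip force at its end, in the units of the state.
- env.state(): the state, without advancing time (a new reading comes with each control period).
- viewer.grab_frame(name): name is "side" or "top" or "wrist"; returns a dict with "pixels" (420x560x3 uint8, red, green, blue), "camera_matrix" (3x3 intrinsics, pixels), "R" (3x3) and "t" (3): a world point X has camera coordinates R X + t; the wrist camera has in their place "mount" (4x4, takes a point from camera to tool coordinates, whose origin is the TCP and whose axes are the flange's). Camera axes: x right, y down, z forward; pixel columns grow to the right and rows downward; lengths in mm; the calibration is good to about 2 mm. A picture is of the moment at which its call begins: read the wrist's pose just before it. There is no depth.
- env.job_done(): hands the job in; it is judged then, once.
Trained networks look in a picture, given as the dict that the camera call returned (one of the last four; its "shot" number tells which), for a name from the list of things; names that differ only in an ending like _2 or _b are one class to them, and where a whole thing is asked for, a point or a joint stands for the part that bears it (a point fixed in the world has none). Each returns a list of dicts, best first, with "score" (0 to 1); they miss things now and then, are a little off and sometimes report something else, mostly with a low value. They report only what shows in the picture. A call takes as long as a camera call.
- spotter.trace(picture, query): "mask" (420x560 bool, what is visible of it) and "box" ([centre column, centre row, width, height] in pixels, round what is visible of it).
- spotter.landmark_of(picture, query): "position" ([column, row] in pixels: a listed point, or the origin of a listed thing).
The state is a dict: "time_s": time; "qpos": joint angles; "qvel": joint speeds; "effort": joint torques, N m; "ee_pos": TCP position; "ee_rot": TCP orientation; "force": force on the tool from outside, world axes, zero at the start; "torque": the same for the moment, N m; "gripper_width": finger opening in mm; "gripper_force": force on a finger pad.
Only numpy, scipy, OpenCV 4.12 (cv2) and the standard library are available. Lean on these libraries where they do the work, as an engineer would, in place of code of your own. Each camera call takes 0.05 s, during which the arm holds its last target. There are 200 camera calls.

## Working session

There is one attempt and no reset: what is moved stays moved. The work goes in short steps, Python scripts to look and compute and a tool call to move; the robot and the scene stay as the last step left them, time stands still between calls to the robot, and variables do not carry over. Pictures are saved under pics/ and viewed, at most 14 in all, crops included, and the job is handed in when it is done.

Besides the shell and the picture viewer there is one more tool, called after "Call:" as a command line: name --argument value ..., lists and objects as JSON in quotes. apply_moves: Moves the arm, as the interface text tells. Its arguments: {"type":"object","properties":{"delta_pos":{"type":"array"},"rot":{"type":"array"},"hand":{"type":"array"},"newtons":{"type":"number"}},"required":["delta_pos","rot","hand"]}

```bash
mkdir -p pics; ls
cat > h.py <<'E'
import numpy as np, cv2
from workcell import env, viewer, spotter
from scipy.spatial.transform import Rotation as Ro
def cam(n):
    s=env.state(); p=viewer.grab_frame(n)
    if n=="wrist":
        T=np.eye(4); T[:3,:3]=Ro.from_euler('xyz',s['ee_rot'],degrees=True).as_matrix(); T[:3,3]=s['ee_pos']
        M=np.linalg.inv(T@np.array(p['mount'])); p['R']=M[:3,:3]; p['t']=M[:3,3]
    return p
def save(p,f): cv2.imwrite('pics/'+f,cv2.cvtColor(p['pixels'],cv2.COLOR_RGB2BGR))
def ray(p,uv):
    R=np.array(p['R']);t=np.array(p['t']).ravel();K=np.array(p['camera_matrix'])
    return -R.T@t, R.T@np.linalg.inv(K)@np.array([uv[0],uv[1],1.])
def atz(p,uv,z):
    c,d=ray(p,uv); return c+d*(z-c[2])/d[2]
def proj(p,X):
    x=np.array(p['camera_matrix'])@(np.array(p['R'])@np.array(X)+np.array(p['t']).ravel()); return x[:2]/x[2]
E
python3 - <<'E'
from h import *
print(env.hold_point_z, env.state())
for n in ("top","side","wrist"):
    p=cam(n); save(p,n+'0.png'); print(n, ray(p,(280,210)))
    for q,z in (("case",0),("case_floor",40),("case_label",98),("lid_hinge",99),("knob_grip",139),("cradle",0),("scanner_grip",60),("scanner_window",25),("jar_a_center",18),("canister_center",28),("weight_center",22),("vial_center",23),("molecule_center",25),("tube_center",57),("dropper_center",42),("dish_center",7),("tweezers_center",3)):
        for d in spotter.landmark_of(p,q)[:5 if 'jar' in q else 2]:
            print(q,round(d['score'],2),np.round(d['position']),np.round(atz(p,d['position'],z)))
E
```

```text
pics
18.8 {'time_s': 0.0, 'qpos': array([-6.46279731e+01,  1.83515076e+01,  8.97078359e+01, -1.70995907e-03,
        7.20419449e+01, -1.14535806e+00]), 'qvel': array([ 0.00376906,  0.06009535, -0.00436183,  0.04965827, -0.10335614,
        0.04007187]), 'effort': array([-1.35263740e-04, -4.12468028e+01, -2.31970382e+01,  7.27770827e-02,
        4.58117318e-02, -1.47567948e-04]), 'ee_pos': array([ 256.49937698, -514.05183968,  213.11191924]), 'ee_rot': array([-1.79898699e+02, -3.99250541e-04,  2.65179133e+01]), 'force': array([0.97209933, 0.11069512, 0.12156801]), 'torque': array([0.01084525, 0.03584195, 0.03427246]), 'gripper_force': 0.0, 'gripper_width': 91.00414743594979}
top (array([ 331.33639977,  -37.26444288, 1155.65794137]), array([ 0.19641401, -0.00812697, -0.98053679]))
case 0.72 [266. 224.] [526. -11.   0.]
case 0.62 [119. 152.] [708. 370.   0.]
case_label 0.97 [217. 202.] [559. 100.  98.]
lid_hinge 0.95 [233. 214.] [531.  62.  99.]
lid_hinge 0.56 [311. 224.] [ 512. -117.   99.]
knob_grip 0.47 [309. 223.] [ 507. -110.  139.]
cradle 0.66 [120. 265.] [418. 345.   0.]
cradle 0
[... 1500 characters left out ...]
r 0.87 [293. 387.] [ 521. -458.   28.]
weight_center 0.7 [204. 310.] [ 355. -252.   22.]
weight_center 0.56 [377. 345.] [ 717. -404.   22.]
molecule_center 0.6 [233. 346.] [ 412. -350.   25.]
molecule_center 0.41 [206. 129.] [409. 368.  25.]
tube_center 0.66 [294. 116.] [684. 335.  57.]
tube_center 0.52 [336. 296.] [ 652. -293.   57.]
dropper_center 0.78 [267. 126.] [598. 323.  42.]
dish_center 0.73 [374. 342.] [ 717. -392.    7.]
tweezers_center 0.72 [355. 269.] [ 730. -203.    3.]
tweezers_center 0.42 [377. 341.] [ 724. -389.    3.]
wrist (array([ 322.49503823, -481.95107455,  383.95451643]), array([-0.2287332 , -0.10774243, -0.9675549 ]))
weight_center 0.91 [116.   3.] [ 365. -260.   22.]
```

View pics/top0.png

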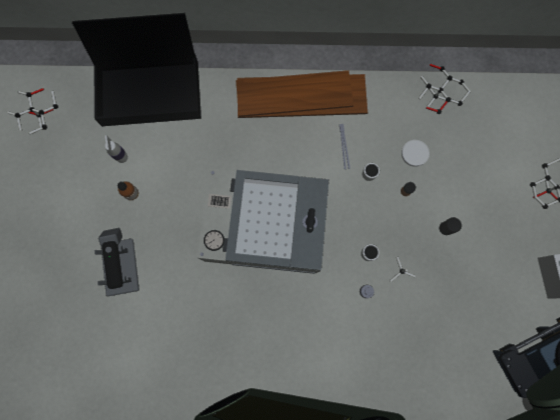

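View pics/side0.png

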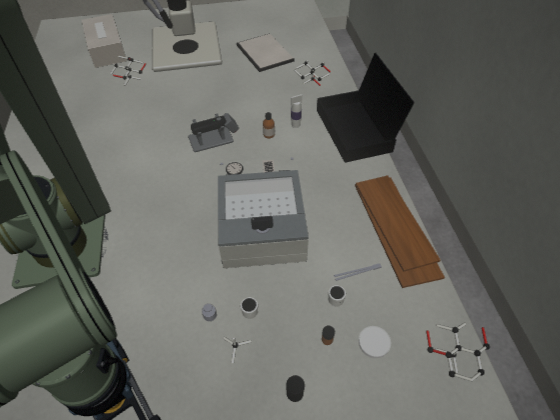

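Two jars are visible in the top view, white with dark tops, at (371,172) and (371,253). The box is centred near (265,222) with its knob at (309,222), and the scanner is in its cradle at (113,263) with its head towards +x. I'll move over the box for a close look.

Call:
apply_moves --delta_pos '[[0.32, 0.8, 1], [0.32, 0.8, 1], [0.32, 0.8, 1], [0.32, 0.8, 1], [0.32, 0.8, 1]]' --rot '[[0, 0, -0.23], [0, 0, -0.23], [0, 0, -0.23], [0, 0, -0.23], [0, 0, -0.23]]' --hand '[1, 1, 1, 1, 1]'

```text
time_s: 3.12
ee_pos: [297.5, -417.2, 340.5]
ee_rot: [179.5, -0.4, 6.9]
force: [-0.3, -0.2, 0.3]
gripper_width: 91.3
gripper_force: 0.0
```

Call:
apply_moves --delta_pos '[[0.4, 1, 0], [0.4, 1, 0], [0.4, 1, 0], [0.4, 1, 0]]' --rot '[[0, 0, 0], [0, 0, 0], [0, 0, 0], [0, 0, 0]]' --hand '[1, 1, 1, 1]'

```text
time_s: 3.45
ee_pos: [344.3, -293.6, 333.9]
ee_rot: [-179.8, -0.1, 7.0]
force: [-0.2, -0.4, -0.4]
gripper_width: 91.2
gripper_force: 0.0
```

Call:
apply_moves --delta_pos '[[0.4, 1, 0], [0.4, 1, 0], [0.4, 1, 0], [0.4, 1, 0]]' --rot '[[0, 0, 0], [0, 0, 0], [0, 0, 0], [0, 0, 0]]' --hand '[1, 1, 1, 1]'

```text
time_s: 3.78
ee_pos: [392.6, -173.8, 333.7]
ee_rot: [-179.8, -0.1, 7.1]
force: [-0.1, -0.4, 0.2]
gripper_width: 91.1
gripper_force: 0.0
```

Call:
apply_moves --delta_pos '[[0.4, 1, 0], [0.4, 1, 0], [0.4, 1, 0], [0.4, 1, 0], [0.4, 1, 0], [0.4, 1, 0], [0.4, 1, 0]]' --rot '[[0, 0, 0], [0, 0, 0], [0, 0, 0], [0, 0, 0], [0, 0, 0], [0, 0, 0], [0, 0, 0]]' --hand '[1, 1, 1, 1, 1, 1, 1]'

```text
time_s: 4.37
ee_pos: [438.8, -60.0, 333.7]
ee_rot: [180.0, 0.0, 6.7]
force: [0.5, -0.2, 0.6]
gripper_width: 91.3
gripper_force: 0.0
```

Run:
```python
from h import *
s=env.state();print(s['time_s'],s['ee_pos'],s['ee_rot'],s['qpos'])
p=cam("wrist"); save(p,'w1.png'); 
for q,z in (("case_label",98),("lid_hinge",99),("knob_grip",139)):
    for d in spotter.landmark_of(p,q)[:2]: print(q,round(d['score'],2),np.round(d['position']),np.round(atz(p,d['position'],z),1))
for n in ("top","side"):
    p=cam(n)
    for d in spotter.landmark_of(p,"jar_a_center")[:6]: print(n,round(d['score'],2),np.round(d['position']),np.round(atz(p,d['position'],18)))
    for d in spotter.trace(p,"jar_a_center")[:6]: print(n,round(d['score'],2),np.round(d['box']),np.round(atz(p,d['box'][:2],20)))
```

```text
4.3667 [438.76898408 -60.03621771 333.7495105 ] [1.79951771e+02 4.13817483e-02 6.65550276e+00] [-9.23557642e+00  2.87947885e+00  9.21889475e+01 -5.79404298e-02
  8.49581711e+01  7.41140088e+01]
case_label 0.9 [178.  80.] [563.5  88.5  98. ]
lid_hinge 0.75 [194. 110.] [528.5  66.9  99. ]
knob_grip 0.78 [335. 140.] [ 512.9 -117.4  139. ]
top 0.63 [409. 190.  16.  15.] [ 615. -367.   20.]
side 0.31 [262. 225.  24.  14.] [524. -37.  20.]
```

View pics/w1.png

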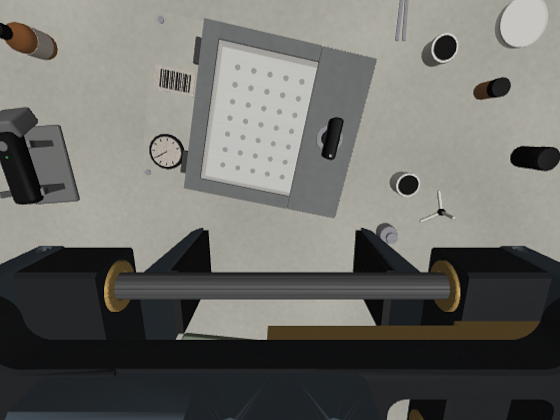

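The wrist view shows the lid with top corners at about (205,19), (376,58), (334,217) and (185,187). The label is at (176,80), the knob at (332,139), and the jars at (444,47) and (407,185).

Run:
```python
from h import *
p=cam("wrist")
for uv in ((205,19),(376,58),(334,217),(185,187)): print(uv,atz(p,uv,111).round(1))
a=[atz(p,uv,111)[:2] for uv in ((205,19),(376,58),(334,217),(185,187))]
c=sum(a)/4; print(c)
for v in (a[0]-a[1],a[3]-a[2],a[0]-a[3],a[1]-a[2]): print(np.linalg.norm(v),np.degrees(np.arctan2(v[1],v[0])))
print('label',atz(p,(176,80),98),'knobtop',atz(p,(335,125),149))
for uv in ((444,47),(407,185)): print('jar top',atz(p,uv,36))
t=cam("top")
print([atz(t,uv,36).round(1) for uv in ((371,171),(371,252))])
for q,z in (("scanner_grip",60),("scanner_window",25),("cradle",0)):
    for d in spotter.landmark_of(p,q)[:1]: print(q,round(d['score'],2),np.round(d['position']),np.round(atz(p,d['position'],z),1))
```

```text
(205, 19) [633.   56.1 111. ]
(376, 58) [ 615.6 -154.8  111. ]
(334, 217) [ 408.6 -136.9  111. ]
(185, 187) [426.9  73.4 111. ]
[521.02989591 -40.55365171]
211.62146110375502 85.27440710431067
211.16236799879673 85.03918862001898
206.84396195512682 -4.806280094500971
207.71200896007835 -4.933071512512753
label [563.24917783  93.47482445  98.        ] knobtop [ 529.82139203 -111.25521009  149.        ]
jar top [ 661.14328137 -269.81957352   36.        ]
jar top [ 456.61171776 -262.92360994   36.        ]
[array([ 658.2, -270.9,   36. ]), array([ 456.8, -266. ,   36. ])]
scanner_grip 0.77 [ 22. 169.] [415.  338.2  60. ]
scanner_window 0.61 [ 24. 114.] [495.8 354.5  25. ]
cradle 0.94 [ 50. 167.] [410.9 340.7   0. ]
```

Call:
apply_moves --delta_pos '[[-0.08, 0.8, 0], [-0.08, 0.8, 0], [-0.08, 0.8, 0], [-0.08, 0.8, 0]]' --rot '[[0, 0, 0], [0, 0, 0], [0, 0, 0], [0, 0, 0]]' --hand '[1, 1, 1, 1]'

```text
time_s: 5.45
ee_pos: [429.1, 40.0, 334.1]
ee_rot: [-179.9, -0.0, 7.0]
force: [0.9, -1.1, -0.1]
gripper_width: 91.2
gripper_force: 0.0
```

Call:
apply_moves --delta_pos '[[-0.08, 0.8, 0], [-0.08, 0.8, 0], [-0.08, 0.8, 0], [-0.08, 0.8, 0]]' --rot '[[0, 0, 0], [0, 0, 0], [0, 0, 0], [0, 0, 0]]' --hand '[1, 1, 1, 1]'

```text
time_s: 5.78
ee_pos: [419.9, 135.3, 333.8]
ee_rot: [-180.0, 0.0, 7.0]
force: [0.8, -0.9, 0.2]
gripper_width: 91.4
gripper_force: 0.0
```

Call:
apply_moves --delta_pos '[[-0.08, 0.8, 0], [-0.08, 0.8, 0], [-0.08, 0.8, 0], [-0.08, 0.8, 0]]' --rot '[[0, 0, 0], [0, 0, 0], [0, 0, 0], [0, 0, 0]]' --hand '[1, 1, 1, 1]'

```text
time_s: 6.12
ee_pos: [410.7, 230.7, 333.6]
ee_rot: [180.0, 0.0, 6.9]
force: [-0.2, 0.1, -0.4]
gripper_width: 91.1
gripper_force: 0.0
```

Call:
apply_moves --delta_pos '[[-0.08, 0.9, -0.6], [-0.08, 0.9, -0.6], [-0.08, 0.9, -0.6], [-0.08, 0.9, -0.6], [-0.08, 0.9, -0.6], [-0.08, 0.9, -0.6], [-0.08, 0.9, -0.6]]' --rot '[[0, 0, 0], [0, 0, 0], [0, 0, 0], [0, 0, 0], [0, 0, 0], [0, 0, 0], [0, 0, 0]]' --hand '[1, 1, 1, 1, 1, 1, 1]'

```text
time_s: 6.7
ee_pos: [401.9, 335.9, 263.2]
ee_rot: [180.0, -0.1, 6.6]
force: [0.2, -0.3, 0.6]
gripper_width: 91.2
gripper_force: 0.0
```

Run:
```python
from h import *
s=env.state();print(s['time_s'],s['ee_pos'],s['ee_rot'],s['qpos'])
p=cam("wrist"); save(p,'w2.png'); 
for q,z in (("scanner_grip",60),("scanner_window",25),("cradle",0)):
    for d in spotter.landmark_of(p,q)[:2]: print(q,round(d['score'],2),np.round(d['position']),np.round(atz(p,d['position'],z),1))
p=cam("side")
for q,z in (("scanner_grip",60),("scanner_window",25),("cradle",0)):
    for d in spotter.landmark_of(p,q)[:1]: print(q,round(d['score'],2),np.round(d['position']),np.round(atz(p,d['position'],z),1))
```

```text
6.7 [401.87572646 335.91757369 263.21645563] [ 1.79999922e+02 -1.16691424e-01  6.64266081e+00] [ 3.86730192e+01  1.19973443e+01  9.12798608e+01 -6.36835183e-02
  7.66239172e+01  1.22045038e+02]
scanner_grip 0.86 [276. 185.] [411.3 345.   60. ]
scanner_window 0.86 [275. 119.] [494.2 355.3  25. ]
cradle 0.68 [280. 179.] [410.8 339.4   0. ]
scanner_grip 0.67 [208. 126.] [417.1 335.4  60. ]
scanner_window 0.73 [296. 115.] [700.4 378.4  25. ]
cradle 0.71 [210. 137.] [415.4 357.2   0. ]
```

View pics/w2.png

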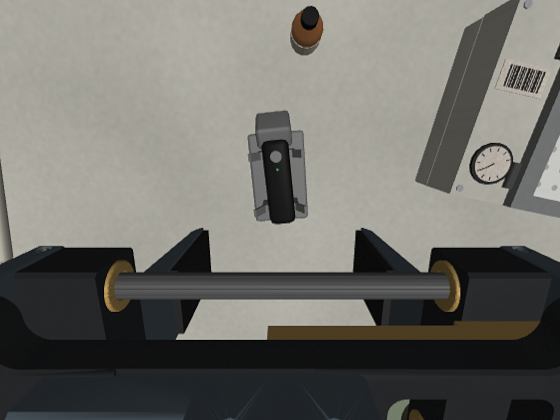

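The wrist view shows the handle from (275,141) to (281,222), the base corners at (303,131), (307,217) and (256,220), and the head at (273,125).

Run:
```python
from h import *
p=cam("wrist")
def d(a,b,z):
    A=atz(p,a,z);B=atz(p,b,z);v=A-B;print(A.round(1),B.round(1),((A+B)/2).round(1),np.linalg.norm(v).round(1),np.degrees(np.arctan2(v[1],v[0])).round(2))
d((275,141),(281,222),73)
d((303,131),(307,217),10); d((249,134),(256,220),10); d((249,134),(303,131),10)
m=spotter.trace(p,"scanner_grip")
print([(x['score'],x['box']) for x in m])
# dark handle pixels
g=p['pixels'].max(2); k=np.zeros_like(g,bool); k[135:228,255:300]=g[135:228,255:300]<50
n,l,st,c=cv2.connectedComponentsWithStats(k.astype(np.uint8)); i=1+st[1:,4].argmax(); ys,xs=np.where(l==i)
P=np.array([atz(p,(x,y),73)[:2] for x,y in zip(xs,ys)]); print(cv2.minAreaRect(P.astype(np.float32)))
r=cv2.fitLine(P.astype(np.float32),cv2.DIST_L2,0,.01,.01).ravel(); print(np.degrees(np.arctan2(r[1],r[0])),r)
```

```text
[465.1 352.8  73. ] [364.6 333.7  73. ] [414.9 343.2  73. ] 102.3 10.77
[481.8 316.5  10. ] [358.  293.3  10. ] [419.9 304.9  10. ] 126.0 10.61
[468.8 391.5  10. ] [344.2 369.7  10. ] [406.5 380.6  10. ] 126.6 9.9
[468.8 391.5  10. ] [481.8 316.5  10. ] [475.3 354.   10. ] 76.1 99.82
[(0.71, [276.5, 167.8, 40.4, 111.1])]
((415.65667724609375, 343.9356689453125), (105.53797912597656, 44.18164825439453), 16.840221405029297)
12.626855 [9.7581440e-01 2.1860065e-01 4.1611304e+02 3.4150592e+02]
```

Call:
apply_moves --delta_pos '[[0.1, 0.06, -0.3], [0.1, 0.06, -0.6], [0.1, 0.06, -1], [0.1, 0.06, -1], [0.1, 0.06, -1]]' --rot '[[0, 0, 0.041], [0, 0, 0.041], [0, 0, 0.041], [0, 0, 0.041], [0, 0, 0.041]]' --hand '[0.8, 0.8, 0.8, 0.8, 0.8]'

```text
time_s: 7.62
ee_pos: [411.2, 343.5, 139.7]
ee_rot: [179.8, 0.3, 10.3]
force: [0.9, 0.2, 0.4]
gripper_width: 73.1
gripper_force: 0.0
```

Call:
apply_moves --delta_pos '[[0, 0, -0.3], [0, 0, -0.6], [0, 0, -0.75], [0, 0, -0.85], [0, 0, -0.85], [0, 0, -0.85]]' --rot '[[0, 0, 0], [0, 0, 0], [0, 0, 0], [0, 0, 0], [0, 0, 0], [0, 0, 0]]' --hand '[0.8, 0.8, 0.8, 0.8, 0.8, 0.8]'

```text
time_s: 8.12
ee_pos: [414.2, 345.9, 41.9]
ee_rot: [-179.9, -0.2, 10.3]
force: [-0.2, 0.2, 0.0]
gripper_width: 72.7
gripper_force: 0.0
```

Call:
apply_moves --delta_pos '[[0, 0, 0], [0, 0, 0], [0, 0, 0], [0, 0, 0], [0, 0, 0], [0, 0, 0], [0, 0, 0], [0, 0, 0]]' --rot '[[0, 0, 0], [0, 0, 0], [0, 0, 0], [0, 0, 0], [0, 0, 0], [0, 0, 0], [0, 0, 0], [0, 0, 0]]' --hand '[0.2, 0.2, 0.2, 0.2, 0.2, 0.2, 0.2, 0.2]' --newtons 25

```text
time_s: 8.78
ee_pos: [412.7, 344.4, 40.2]
ee_rot: [180.0, 0.0, 10.3]
force: [-0.8, -1.9, 2.3]
gripper_width: 33.7
gripper_force: 25.0
```

Call:
apply_moves --delta_pos '[[0, 0, 0.15], [0, 0, 0.4], [0, 0, 0.7], [0, 0, 1], [0, 0, 1]]' --rot '[[0, 0, 0], [0, 0, 0], [0, 0, 0], [0, 0, 0], [0, 0, 0]]' --hand '[0.2, 0.2, 0.2, 0.2, 0.2]'

```text
time_s: 9.2
ee_pos: [416.1, 347.6, 166.8]
ee_rot: [-179.6, -0.7, 10.3]
force: [-0.0, 1.1, -2.1]
gripper_width: 33.9
gripper_force: 25.0
```

Call:
apply_moves --delta_pos '[[0.05, -0.25, 0.3], [0.1, -0.5, 0.5], [0.15, -0.75, 0.5], [0.15, -0.9, 0.5], [0.15, -0.9, 0.5]]' --rot '[[0, 0, 0], [0, 0, 0], [0, 0, 0], [0, 0, 0], [0, 0, 0]]' --hand '[0.2, 0.2, 0.2, 0.2, 0.2]'

```text
time_s: 9.62
ee_pos: [430.4, 233.6, 219.8]
ee_rot: [179.9, 0.0, 10.1]
force: [0.5, 0.3, -1.8]
gripper_width: 33.9
gripper_force: 25.0
```

Call:
apply_moves --delta_pos '[[0.05, -0.25, 0], [0.1, -0.5, 0], [0.15, -0.75, 0], [0.15, -0.8, 0], [0.15, -0.8, 0], [0.15, -0.8, 0], [0.15, -0.8, 0]]' --rot '[[0, 0, 0], [0, 0, 0], [0, 0, 0], [0, 0, 0], [0, 0, 0], [0, 0, 0], [0, 0, 0]]' --hand '[0.2, 0.2, 0.2, 0.2, 0.2, 0.2, 0.2]'

```text
time_s: 10.2
ee_pos: [448.5, 141.9, 219.6]
ee_rot: [-180.0, 0.0, 10.3]
force: [-0.5, -0.9, -1.3]
gripper_width: 33.8
gripper_force: 25.0
```

Run:
```python
from h import *
s=env.state();print(s['time_s'],s['ee_pos'],s['ee_rot'],s['gripper_width'])
for n in ("wrist","top","side"):
  p=cam(n); save(p,n+'3.png'); 
  for q,z in (("case_label",98),):
    for d in spotter.landmark_of(p,q)[:2]: print(n,q,round(d['score'],2),np.round(d['position']),np.round(atz(p,d['position'],z),1))
  if n!="side":
    R=Ro.from_euler('xyz',s['ee_rot'],degrees=True).as_matrix()
    # expected scanner grip/window in this view (tool x=fwd, tool z=down)
    G=s['ee_pos']+R@[0,0,-18.8]; W=s['ee_pos']+R@[80,0,-18.8+35]; print('exp',proj(p,G),proj(p,W))
    for q in ("scanner_grip","scanner_window"): print(q,[(d['position'],d['score']) for d in spotter.landmark_of(p,q)[:1]])
```

```text
10.2 [448.54501076 141.90311094 219.58617201] [-1.79958723e+02  3.13012291e-02  1.03258803e+01] 33.79042562917505
exp [281.27689962 267.59628263] [281.38273365 123.22437954]
scanner_grip [([281.1, 264.6], 0.72)]
scanner_window [([279.8, 117.4], 0.66)]
top case_label 0.88 [220. 201.] [561.6  92.   98. ]
exp [184.63913646 241.54020464] [183.01188207 205.94466043]
scanner_grip [([181.8, 202.3], 0.41)]
scanner_window [([217.6, 203.5], 0.66)]
side case_label 0.85 [269. 168.] [565.5  87.6  98. ]
side case_label 0.67 [205. 313.] [ 365.6 -298.5   98. ]
```

View pics/wrist3.png

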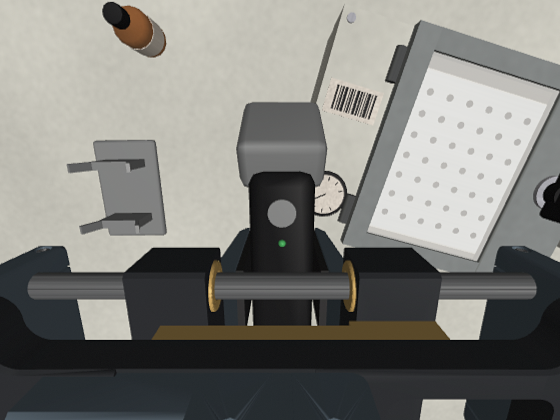

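The scanner is held straight, as the view shows. The label paper's corners are about (334,79), (383,92), (373,124) and (324,111), and the empty cradle base is at (94..165, 140..235).

Run:
```python
from h import *
p=cam("wrist")
g=p['pixels'][60:140,315:395].min(2); 
# bars: dark pixels near label
k=(g<70).astype(np.uint8); k=cv2.morphologyEx(k,cv2.MORPH_CLOSE,np.ones((5,5)))
n,l,st,c=cv2.connectedComponentsWithStats(k)
for i in range(1,n):
    if st[i,4]>200: print(st[i],atz(p,c[i]+[315,60],98).round(1),c[i]+[315,60])
C=[atz(p,u,98) for u in ((334,79),(383,92),(373,124),(324,111))]; print(np.round(C,1),sum(C)/4)
print([atz(p,u,10).round(1) for u in ((94,141),(157,140),(165,234),(106,234))])
t=cam("top"); s=cam("side")
for q in (t,s):
  for d in spotter.trace(q,"case_label")[:1]:
    ys,xs=np.where(d['mask']); print(d['score'],len(xs),atz(q,(xs.mean(),ys.mean()),98).round(1))
```

```text
[ 60   0  20  80 250] [572.3  62.3  98. ] [386.74   96.812]
[ 15  25  45  34 763] [562.9  94.6  98. ] [351.13892529 100.76277851]
[[578.5 114.8  98. ]
 [575.7  67.   98. ]
 [546.2  68.7  98. ]
 [549.3 117.8  98. ]] [562.42989885  92.07769054  98.        ]
[array([469.9, 387.8,  10. ]), array([485.6, 308.8,  10. ]), array([360.4, 289.2,  10. ]), array([345.8, 369.8,  10. ])]
0.82 10649 [520.5 -20.8  98. ]
0.88 9091 [520.6 -58.1  98. ]
```

Call:
apply_moves --delta_pos '[[0.05, -0.2, 0.014], [0.1, -0.4, 0.014], [0.162, -0.551, 0.014], [0.162, -0.551, 0.014], [0.162, -0.551, 0.014], [0.162, -0.551, 0.014], [0.162, -0.551, 0.014]]' --rot '[[0, 0, 0], [-0.015, 0.08, 0], [-0.031, 0.172, 0], [-0.031, 0.172, 0], [-0.031, 0.172, 0], [-0.031, 0.172, 0], [-0.031, 0.172, 0]]' --hand '[0.2, 0.2, 0.2, 0.2, 0.2, 0.2, 0.2]'

```text
time_s: 11.53
ee_pos: [467.3, 75.0, 221.9]
ee_rot: [-180.0, 15.0, 10.3]
force: [-0.2, -0.3, -2.0]
gripper_width: 34.3
gripper_force: 25.0
```

Run:
```python
from h import *
s=env.state();print(s['time_s'],s['ee_pos'],s['ee_rot'],s['gripper_width'])
R=Ro.from_euler('xyz',s['ee_rot'],degrees=True).as_matrix()
W=s['ee_pos']+R@[80,0,-18.8+35]; d=R@[.5,0,.866]; k=(98-W[2])/d[2]; print(W,d,k,W+k*d)
p=cam("wrist"); save(p,'w4.png')
for n in ("wrist","top"):
  q=p if n=="wrist" else cam(n)
  print(proj(q,W),[(d['position'],d['score']) for d in spotter.landmark_of(q,"scanner_window")[:2]])
```

```text
11.5333 [467.34735441  75.00493954 221.9444018 ] [-179.97216843   14.97276906   10.31135129] 34.315830926280356
[539.26384351  88.09709801 185.62561902] [ 0.25502183  0.04682508 -0.96577807] 90.73059524372398 [562.40212601  92.34556568  98.        ]
[281.34540332 123.56289334] [([282.0, 120.0], 0.64)]
[217.1111185  202.63953166] []
```

View pics/w4.png

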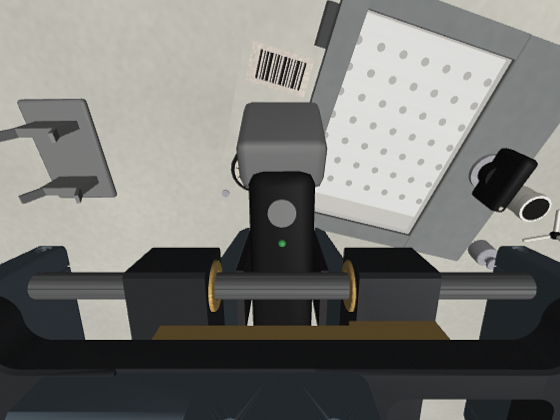

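The head points at the label at (280,67). The computed sight line hits (562,92) at 91 mm, so I'll hold here and then return the scanner.

Call:
apply_moves --delta_pos '[[0, 0, 0], [0, 0, 0], [0, 0, 0], [0, 0, 0], [0, 0, 0], [0, 0, 0], [0, 0, 0], [0, 0, 0], [0, 0, 0], [0, 0, 0]]' --rot '[[0, 0, 0], [0, 0, 0], [0, 0, 0], [0, 0, 0], [0, 0, 0], [0, 0, 0], [0, 0, 0], [0, 0, 0], [0, 0, 0], [0, 0, 0]]' --hand '[0.2, 0.2, 0.2, 0.2, 0.2, 0.2, 0.2, 0.2, 0.2, 0.2]'

```text
time_s: 12.57
ee_pos: [468.2, 74.5, 221.6]
ee_rot: [-180.0, 15.0, 10.3]
force: [-1.0, 0.0, -2.0]
gripper_width: 34.0
gripper_force: 25.0
```

Call:
apply_moves --delta_pos '[[0, 0, 0], [0, 0, 0], [0, 0, 0], [0, 0, 0], [0, 0, 0], [0, 0, 0], [0, 0, 0], [0, 0, 0], [0, 0, 0], [0, 0, 0]]' --rot '[[0, 0, 0], [0, 0, 0], [0, 0, 0], [0, 0, 0], [0, 0, 0], [0, 0, 0], [0, 0, 0], [0, 0, 0], [0, 0, 0], [0, 0, 0]]' --hand '[0.2, 0.2, 0.2, 0.2, 0.2, 0.2, 0.2, 0.2, 0.2, 0.2]'

```text
time_s: 13.4
ee_pos: [468.1, 74.5, 221.6]
ee_rot: [-180.0, 15.0, 10.3]
force: [-0.5, -0.1, -1.2]
gripper_width: 33.8
gripper_force: 25.0
```

Call:
apply_moves --delta_pos '[[0, 0, 0], [0, 0, 0], [0, 0, 0], [0, 0, 0], [0, 0, 0], [0, 0, 0], [0, 0, 0], [0, 0, 0], [0, 0, 0], [0, 0, 0]]' --rot '[[0, 0, 0], [0, 0, 0], [0, 0, 0], [0, 0, 0], [0, 0, 0], [0, 0, 0], [0, 0, 0], [0, 0, 0], [0, 0, 0], [0, 0, 0]]' --hand '[0.2, 0.2, 0.2, 0.2, 0.2, 0.2, 0.2, 0.2, 0.2, 0.2]'

```text
time_s: 14.23
ee_pos: [468.2, 74.6, 221.7]
ee_rot: [-180.0, 15.0, 10.3]
force: [0.4, 0.7, -1.4]
gripper_width: 33.6
gripper_force: 25.0
```

Call:
apply_moves --delta_pos '[[-0.05, 0.2, 0], [-0.1, 0.4, 0], [-0.162, 0.551, -0.014], [-0.162, 0.551, -0.014], [-0.162, 0.551, -0.014], [-0.162, 0.551, -0.014]]' --rot '[[0, 0, 0], [0.015, -0.08, 0], [0.031, -0.172, 0], [0.031, -0.172, 0], [0.031, -0.172, 0], [0.031, -0.172, 0]]' --hand '[0.2, 0.2, 0.2, 0.2, 0.2, 0.2]'

```text
time_s: 14.73
ee_pos: [448.8, 140.6, 220.5]
ee_rot: [180.0, -0.0, 10.3]
force: [-0.1, 0.1, -1.8]
gripper_width: 33.8
gripper_force: 25.0
```

Call:
apply_moves --delta_pos '[[-0.05, 0.25, 0], [-0.1, 0.5, 0], [-0.15, 0.75, 0], [-0.15, 0.8, 0], [-0.15, 0.8, 0]]' --rot '[[0, 0, 0], [0, 0, 0], [0, 0, 0], [0, 0, 0], [0, 0, 0]]' --hand '[0.2, 0.2, 0.2, 0.2, 0.2]'

```text
time_s: 15.15
ee_pos: [431.9, 238.0, 219.7]
ee_rot: [180.0, 0.0, 10.4]
force: [-0.0, -0.9, -0.6]
gripper_width: 33.7
gripper_force: 25.0
```

Call:
apply_moves --delta_pos '[[-0.05, 0.25, 0], [-0.1, 0.5, -0.2], [-0.15, 0.75, -0.4], [-0.15, 0.9, -0.5], [-0.15, 0.9, -0.5], [-0.15, 0.9, -0.5], [-0.15, 0.9, -0.5]]' --rot '[[0, 0, 0], [0, 0, 0], [0, 0, 0], [0, 0, 0], [0, 0, 0], [0, 0, 0], [0, 0, 0]]' --hand '[0.2, 0.2, 0.2, 0.2, 0.2, 0.2, 0.2]'

```text
time_s: 15.73
ee_pos: [413.9, 343.5, 160.4]
ee_rot: [179.9, -0.0, 10.2]
force: [0.8, -0.3, -1.8]
gripper_width: 33.9
gripper_force: 25.0
```

Call:
apply_moves --delta_pos '[[0, 0, -0.25], [0, 0, -0.5], [0, 0, -0.7], [0, 0, -0.85], [0, 0, -0.93], [0, 0, -0.99], [0, 0, -0.99], [0, 0, -0.99]]' --rot '[[0, 0, 0], [0, 0, 0], [0, 0, 0], [0, 0, 0], [0, 0, 0], [0, 0, 0], [0, 0, 0], [0, 0, 0]]' --hand '[0.2, 0.2, 0.2, 0.2, 0.2, 0.2, 0.2, 0.2]'

```text
time_s: 16.4
ee_pos: [413.7, 344.8, 42.2]
ee_rot: [-180.0, -0.1, 10.2]
force: [0.4, 0.2, -0.9]
gripper_width: 33.7
gripper_force: 25.0
```

Call:
apply_moves --delta_pos '[[0, 0, 0], [0, 0, 0], [0, 0, 0], [0, 0, 0], [0, 0, 0], [0, 0, 0]]' --rot '[[0, 0, 0], [0, 0, 0], [0, 0, 0], [0, 0, 0], [0, 0, 0], [0, 0, 0]]' --hand '[0.75, 0.75, 0.75, 0.75, 0.75, 0.75]'

```text
time_s: 16.9
ee_pos: [412.8, 344.8, 41.4]
ee_rot: [-180.0, -0.0, 10.3]
force: [0.5, 0.0, -0.3]
gripper_width: 67.9
gripper_force: 0.0
```

Call:
apply_moves --delta_pos '[[0, 0, 0.25], [0, 0, 0.5], [0, 0, 0.8], [0, 0, 1], [0, 0, 1]]' --rot '[[0, 0, 0], [0, 0, 0], [0, 0, 0], [0, 0, 0], [0, 0, 0]]' --hand '[0.75, 0.75, 0.75, 0.75, 0.75]'

```text
time_s: 17.32
ee_pos: [415.4, 346.9, 166.8]
ee_rot: [-179.7, -0.6, 10.3]
force: [0.0, 0.8, 0.4]
gripper_width: 68.2
gripper_force: 0.0
```

Call:
apply_moves --delta_pos '[[0, 0, 0.25], [0, 0, 0.5], [0, 0, 0.8], [0, 0, 0.9], [0, 0, 0.9], [0, 0, 0.9]]' --rot '[[0, 0, 0], [0, 0, 0], [0, 0, 0], [0, 0, 0], [0, 0, 0], [0, 0, 0]]' --hand '[0.75, 0.75, 0.75, 0.75, 0.75, 0.75]'

```text
time_s: 17.82
ee_pos: [412.4, 344.5, 268.5]
ee_rot: [180.0, 0.0, 10.3]
force: [0.4, -0.4, -0.9]
gripper_width: 68.2
gripper_force: 0.0
```

Run:
```python
from h import *
s=env.state();print(s['time_s'],s['ee_pos'],s['ee_rot'],s['gripper_width'])
p=cam("wrist"); save(p,'w5.png')
```

```text
17.8167 [412.43687139 344.50990981 268.48338358] [1.79979654e+02 3.01226872e-02 1.02770477e+01] 68.19729259740723
```

View pics/w5.png

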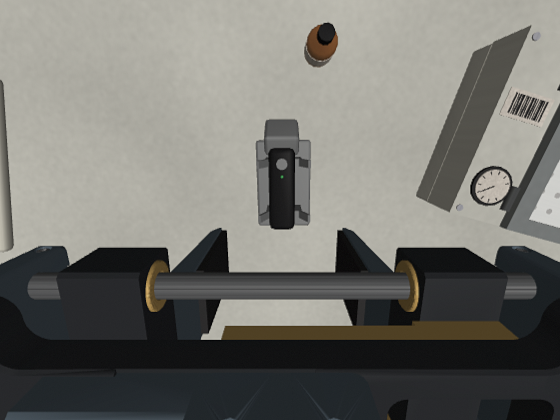

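The scanner is seated back in its cradle: handle centred at (282,190), head at (282,132). On to the knob.

Call:
apply_moves --delta_pos '[[0.05, -0.25, 0], [0.1, -0.5, 0], [0.15, -0.75, 0], [0.21, -0.95, 0]]' --rot '[[0, 0, 0], [0, 0, -0.08], [0, 0, -0.177], [0, 0, -0.177]]' --hand '[0.6, 0.6, 0.6, 0.6]'

```text
time_s: 18.2
ee_pos: [436.6, 228.4, 266.6]
ee_rot: [179.8, 0.3, -5.2]
force: [-0.1, 0.0, 0.2]
gripper_width: 54.6
gripper_force: 0.0
```

Call:
apply_moves --delta_pos '[[0.21, -0.95, 0], [0.21, -0.95, 0], [0.21, -0.95, 0], [0.21, -0.95, 0]]' --rot '[[0, 0, 0], [0, 0, 0], [0, 0, 0], [0, 0, 0]]' --hand '[0.6, 0.6, 0.6, 0.6]'

```text
time_s: 18.53
ee_pos: [462.8, 111.5, 266.8]
ee_rot: [179.7, 0.2, -5.3]
force: [0.2, 0.1, 0.0]
gripper_width: 54.5
gripper_force: 0.0
```

Call:
apply_moves --delta_pos '[[0.21, -0.95, 0], [0.21, -0.95, 0], [0.21, -0.95, 0], [0.21, -0.95, 0]]' --rot '[[0, 0, 0], [0, 0, 0], [0, 0, 0], [0, 0, 0]]' --hand '[0.6, 0.6, 0.6, 0.6]'

```text
time_s: 18.87
ee_pos: [488.4, -1.6, 266.8]
ee_rot: [179.8, 0.2, -5.2]
force: [-0.1, -0.0, 0.1]
gripper_width: 55.0
gripper_force: 0.0
```

Call:
apply_moves --delta_pos '[[0.1, -0.95, 0], [0.1, -0.95, 0], [0.1, -0.95, 0], [0.1, -0.95, 0], [0.1, -0.95, 0], [0.1, -0.95, 0], [0.1, -0.95, 0]]' --rot '[[0, 0, 0], [0, 0, 0], [0, 0, 0], [0, 0, 0], [0, 0, 0], [0, 0, 0], [0, 0, 0]]' --hand '[0.6, 0.6, 0.6, 0.6, 0.6, 0.6, 0.6]'

```text
time_s: 19.45
ee_pos: [499.9, -109.7, 268.4]
ee_rot: [-179.9, 0.1, -4.8]
force: [-0.2, -0.1, 0.6]
gripper_width: 54.6
gripper_force: 0.0
```

Run:
```python
from h import *
s=env.state();print(s['time_s'],s['ee_pos'],s['ee_rot'],s['gripper_width'],s['qpos'])
p=cam("wrist"); save(p,'w6.png')
for d in spotter.landmark_of(p,"knob_grip")[:2]: print(round(d['score'],2),d['position'],np.round(atz(p,d['position'],139),1))
for d in spotter.trace(p,"knob_grip")[:2]: print(round(d['score'],2),d['box'],atz(p,d['box'][:2],139))
g=p['pixels'].max(2); k=(g<40); k[235:]=0
n,l,st,c=cv2.connectedComponentsWithStats(k.astype(np.uint8))
for i in range(1,n):
  if st[i,4]>150: 
    ys,xs=np.where(l==i);P=np.array([atz(p,(x,y),149)[:2] for x,y in zip(xs,ys)]); print(st[i],c[i],cv2.minAreaRect(P.astype(np.float32)))
```

```text
19.45 [ 499.94848752 -109.69700188  268.38535092] [-1.79949014e+02  9.88589283e-02 -4.84743215e+00] 54.61740101223728 [-1.36860388e+01  1.08521081e+01  9.20208080e+01  3.60826021e-02
  7.72326054e+01  8.11534309e+01]
0.7 [283.6, 193.7] [ 512.5 -112.8  139. ]
0.77 [284.1, 190.3, 29.5, 50.7] [ 516.09671567 -113.6275715   139.        ]
[389  38  25  27 537] [401.1396648   50.99627561] ((635.8341674804688, -228.9629669189453), (21.937557220458984, 21.045894622802734), 85.1615982055664)
[ 507  137   53   27 1141] [533.68886941 149.47765118] ((537.28125, -360.15997314453125), (53.086891174316406, 24.883092880249023), 85.17900848388672)
[276 167  19  50 615] [284.63089431 191.31382114] ((516.1357421875, -114.47425842285156), (18.282608032226562, 50.6234130859375), 85.1859359741211)
[383 199  21  20 343] [392.90670554 208.56559767] ((489.5137634277344, -224.10459899902344), (21.15252685546875, 20.238910675048828), 85.2012710571289)
```

View pics/w6.png

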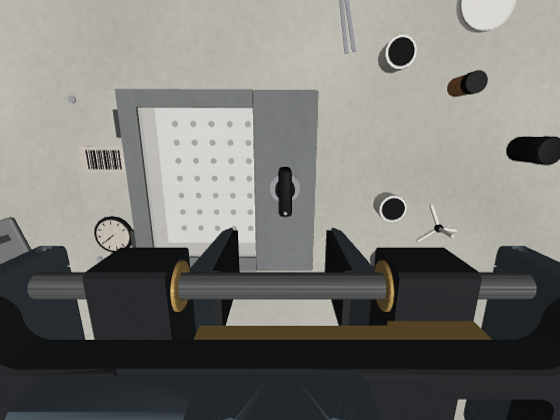

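The wing knob is at (285,192), parallel to the hinge and aligned with the gripper. Both jars are unmoved at (400,52) and (392,208).

Call:
apply_moves --delta_pos '[[0.13, -0.033, -0.25], [0.13, -0.033, -0.5], [0.13, -0.033, -0.72], [0.13, -0.033, -0.72], [0.13, -0.033, -0.72]]' --rot '[[0, 0, 0], [0, 0, 0], [0, 0, 0], [0, 0, 0], [0, 0, 0]]' --hand '[0.6, 0.6, 0.6, 0.6, 0.6]'

```text
time_s: 20.02
ee_pos: [515.3, -114.5, 182.2]
ee_rot: [-180.0, 0.1, -4.9]
force: [-0.0, 0.2, -0.6]
gripper_width: 55.0
gripper_force: 0.0
```

Call:
apply_moves --delta_pos '[[0, 0, -0.2], [0, 0, -0.35], [0, 0, -0.5], [0, 0, -0.5], [0, 0, -0.5], [0, 0, -0.5]]' --rot '[[0, 0, 0], [0, 0, 0], [0, 0, 0], [0, 0, 0], [0, 0, 0], [0, 0, 0]]' --hand '[0.6, 0.6, 0.6, 0.6, 0.6, 0.6]'

```text
time_s: 20.52
ee_pos: [517.5, -115.5, 125.1]
ee_rot: [180.0, -0.2, -4.9]
force: [-0.4, -0.4, -0.7]
gripper_width: 54.7
gripper_force: 0.0
```

Call:
apply_moves --delta_pos '[[0, 0, 0], [0, 0, 0], [0, 0, 0], [0, 0, 0], [0, 0, 0], [0, 0, 0], [0, 0, 0], [0, 0, 0]]' --rot '[[0, 0, 0], [0, 0, 0], [0, 0, 0], [0, 0, 0], [0, 0, 0], [0, 0, 0], [0, 0, 0], [0, 0, 0]]' --hand '[0.05, 0.05, 0.05, 0.05, 0.05, 0.05, 0.05, 0.05]' --newtons 15

```text
time_s: 21.18
ee_pos: [516.1, -114.3, 122.9]
ee_rot: [-179.9, -0.0, -5.0]
force: [0.4, 3.9, 0.6]
gripper_width: 13.8
gripper_force: 15.0
```

Call:
apply_moves --delta_pos '[[0, 0, 0], [0, 0, 0], [0, 0, 0], [0, 0, 0], [0, 0, 0], [0, 0, 0], [0, 0, 0], [0, 0, 0], [0, 0, 0]]' --rot '[[0, 0, 0.06], [0, 0, 0.12], [0, 0, 0.19], [0, 0, 0.26], [0, 0, 0.33], [0, 0, 0.4], [0, 0, 0.46], [0, 0, 0.5], [0, 0, 0.5]]' --hand '[0.05, 0.05, 0.05, 0.05, 0.05, 0.05, 0.05, 0.05, 0.05]'

```text
time_s: 21.93
ee_pos: [515.6, -112.7, 122.9]
ee_rot: [-179.8, -0.1, 38.1]
force: [-0.1, 9.9, 3.0]
gripper_width: 13.9
gripper_force: 15.0
```

Call:
apply_moves --delta_pos '[[0, 0, 0], [0, 0, 0], [0, 0, 0], [0, 0, 0], [0, 0, 0], [0, 0, 0], [0, 0, 0], [0, 0, 0], [0, 0, 0], [0, 0, 0]]' --rot '[[0, 0, 0.06], [0, 0, 0.12], [0, 0, 0.19], [0, 0, 0.26], [0, 0, 0.33], [0, 0, 0.4], [0, 0, 0.46], [0, 0, 0.52], [0, 0, 0.547], [0, 0, 0.547]]' --hand '[0.05, 0.05, 0.05, 0.05, 0.05, 0.05, 0.05, 0.05, 0.05, 0.05]'

```text
time_s: 22.77
ee_pos: [514.0, -111.8, 122.8]
ee_rot: [-179.7, -0.4, 85.0]
force: [-3.4, 12.3, 6.5]
gripper_width: 14.0
gripper_force: 15.0
```

Run:
```python
from h import *
s=env.state();print({k:np.round(v,2) for k,v in s.items() if k!='effort'})
```

```text
{'time_s': np.float64(22.77), 'qpos': array([-13.73,  18.51, 103.6 ,   0.38,  58.22,  -8.95]), 'qvel': array([ 0.01, -0.04, -0.17, -0.08, -0.11,  2.24]), 'ee_pos': array([ 513.97, -111.79,  122.82]), 'ee_rot': array([-179.73,   -0.37,   85.03]), 'force': array([-3.43, 12.33,  6.52]), 'torque': array([2.06, 0.48, 0.01]), 'gripper_force': np.float64(15.0), 'gripper_width': np.float64(13.97)}
```

```bash
cat >> h.py <<'E'
UX=np.array([.9963,-.0854,0]);UY=np.array([.0854,.9963,0])
def P(t,r=180,h=23.8):
    t=np.radians(t); return UY*(-r*np.cos(t)+h*np.sin(t))+np.array([0,0,r*np.sin(t)+h*np.cos(t)])
def arc(t0,ts,r=180,h=23.8):
    for t in ts: print(t,((P(t,r,h)-P(t0,r,h))/120).round(3).tolist(),(-np.radians(t-t0)*UX/1.5).round(3).tolist())
E
python3 - <<'E'
from h import *
arc(0,range(4,36,4)); arc(32,range(36,64,4)); arc(60,range(64,92,4)); arc(88,range(92,108,4))
E
```

```text
4 [0.001, 0.017, 0.104] [-0.046, 0.004, -0.0]
8 [0.004, 0.042, 0.207] [-0.093, 0.008, -0.0]
12 [0.006, 0.074, 0.308] [-0.139, 0.012, -0.0]
16 [0.01, 0.112, 0.406] [-0.185, 0.016, -0.0]
20 [0.014, 0.158, 0.501] [-0.232, 0.02, -0.0]
24 [0.018, 0.21, 0.593] [-0.278, 0.024, -0.0]
28 [0.023, 0.268, 0.681] [-0.325, 0.028, -0.0]
32 [0.028, 0.332, 0.765] [-0.371, 0.032, -0.0]
36 [0.006, 0.07, 0.079] [-0.046, 0.004, -0.0]
40 [0.012, 0.145, 0.153] [-0.093, 0.008, -0.0]
44 [0.019, 0.225, 0.222] [-0.139, 0.012, -0.0]
48 [0.027, 0.31, 0.284] [-0.185, 0.016, -0.0]
52 [0.034, 0.398, 0.341] [-0.232, 0.02, -0.0]
56 [0.042, 0.491, 0.391] [-0.278, 0.024, -0.0]
60 [0.05, 0.587, 0.435] [-0.325, 0.028, -0.0]
64 [0.008, 0.099, 0.037] [-0.046, 0.004, -0.0]
68 [0.017, 0.199, 0.067] [-0.093, 0.008, -0.0]
72 [0.026, 0.302, 0.09] [-0.139, 0.012, -0.0]
76 [0.035, 0.406, 0.105] [-0.185, 0.016, -0.0]
80 [0.044, 0.511, 0.113] [-0.232, 0.02, -0.0]
84 [0.053, 0.616, 0.114] [-0.278, 0.024, -0.0]
88 [0.062, 0.721, 0.108] [-0.325, 0.028, -0.0]
92 [0.009, 0.104, -0.014] [-0.046, 0.004, -0.0]
96 [0.018, 0.207, -0.035] [-0.093, 0.008, -0.0]
100 [0.026, 0.309, -0.063] [-0.139, 0.012, -0.0]
104 [0.035, 0.408, -0.099] [-0.185, 0.016, -0.0]
```

Call:
apply_moves --delta_pos '[[0.001, 0.025, 0.104], [0.004, 0.055, 0.207], [0.006, 0.089, 0.308], [0.01, 0.127, 0.406], [0.01, 0.127, 0.406]]' --rot '[[-0.046, 0.004, 0], [-0.093, 0.008, 0], [-0.139, 0.012, 0], [-0.185, 0.016, 0], [-0.185, 0.016, 0]]' --hand '[0.05, 0.05, 0.05, 0.05, 0.05]' --newtons 25

```text
time_s: 23.18
ee_pos: [515.1, -98.2, 171.4]
ee_rot: [-179.7, 16.1, 85.3]
force: [-4.4, 1.7, -1.0]
gripper_width: 13.8
gripper_force: 25.0
```

Run:
```python
from h import *
s=env.state();print({k:np.round(v,2) for k,v in s.items() if k!='effort'})
arc(16,range(20,44,4));
```

```text
{'time_s': np.float64(23.18), 'qpos': array([ -1.84,  16.29, 101.14, -17.85,  64.83,  10.9 ]), 'qvel': array([-2.73,  0.18,  0.8 ,  3.6 , -2.34, -4.53]), 'ee_pos': array([515.11, -98.23, 171.43]), 'ee_rot': array([-179.69,   16.14,   85.26]), 'force': array([-4.35,  1.73, -0.96]), 'torque': array([ 0.3 ,  0.59, -0.45]), 'gripper_force': np.float64(25.0), 'gripper_width': np.float64(13.75)}
20 [0.004, 0.045, 0.095] [-0.046, 0.004, -0.0]
24 [0.008, 0.097, 0.187] [-0.093, 0.008, -0.0]
28 [0.013, 0.155, 0.275] [-0.139, 0.012, -0.0]
32 [0.019, 0.219, 0.359] [-0.185, 0.016, -0.0]
36 [0.025, 0.289, 0.438] [-0.232, 0.02, -0.0]
40 [0.031, 0.364, 0.512] [-0.278, 0.024, -0.0]
```

Call:
apply_moves --delta_pos '[[0.004, 0.045, 0.095], [0.008, 0.097, 0.187], [0.013, 0.155, 0.275], [0.019, 0.219, 0.359], [0.025, 0.289, 0.438], [0.031, 0.364, 0.512], [0.031, 0.364, 0.512]]' --rot '[[-0.046, 0.004, 0], [-0.093, 0.008, 0], [-0.139, 0.012, 0], [-0.185, 0.016, 0], [-0.232, 0.02, 0], [-0.278, 0.024, 0], [-0.278, 0.024, 0]]' --hand '[0.05, 0.05, 0.05, 0.05, 0.05, 0.05, 0.05]'

```text
time_s: 23.77
ee_pos: [519.0, -54.7, 232.0]
ee_rot: [-179.5, 40.2, 85.4]
force: [-5.7, 1.2, 0.9]
gripper_width: 13.8
gripper_force: 25.0
```

Run:
```python
from h import *
s=env.state();print({k:np.round(v,2) for k,v in s.items() if k!='effort'})
arc(40,range(44,75,4));
```

```text
{'time_s': np.float64(23.77), 'qpos': array([ 15.45,  19.83,  96.69, -37.52,  82.2 ,  31.85]), 'qvel': array([-2.75, -1.53,  0.37,  3.06, -3.13, -2.86]), 'ee_pos': array([519.  , -54.75, 231.96]), 'ee_rot': array([-179.54,   40.2 ,   85.36]), 'force': array([-5.7 ,  1.18,  0.94]), 'torque': array([ 0.52,  0.49, -0.84]), 'gripper_force': np.float64(25.0), 'gripper_width': np.float64(13.77)}
44 [0.007, 0.08, 0.069] [-0.046, 0.004, -0.0]
48 [0.014, 0.165, 0.131] [-0.093, 0.008, -0.0]
52 [0.022, 0.253, 0.188] [-0.139, 0.012, -0.0]
56 [0.03, 0.346, 0.238] [-0.185, 0.016, -0.0]
60 [0.038, 0.442, 0.282] [-0.232, 0.02, -0.0]
64 [0.046, 0.54, 0.319] [-0.278, 0.024, -0.0]
68 [0.055, 0.641, 0.349] [-0.325, 0.028, -0.0]
72 [0.064, 0.744, 0.372] [-0.371, 0.032, -0.0]
```

Call:
apply_moves --delta_pos '[[0.007, 0.08, 0.069], [0.014, 0.165, 0.131], [0.022, 0.253, 0.188], [0.03, 0.346, 0.238], [0.038, 0.442, 0.282], [0.046, 0.54, 0.319], [0.055, 0.641, 0.349], [0.064, 0.744, 0.372], [0.064, 0.744, 0.372]]' --rot '[[-0.046, 0.004, 0], [-0.093, 0.008, 0], [-0.139, 0.012, 0], [-0.185, 0.016, 0], [-0.232, 0.02, 0], [-0.278, 0.024, 0], [-0.325, 0.028, 0], [-0.371, 0.032, 0], [-0.371, 0.032, 0]]' --hand '[0.05, 0.05, 0.05, 0.05, 0.05, 0.05, 0.05, 0.05, 0.05]'

```text
time_s: 24.52
ee_pos: [526.9, 34.4, 275.8]
ee_rot: [-178.7, 72.4, 86.1]
force: [-6.9, 4.0, 0.2]
gripper_width: 13.6
gripper_force: 25.0
```

Run:
```python
from h import *
s=env.state();print({k:np.round(v,2) for k,v in s.items() if k!='effort'})
arc(72,range(76,108,4));
```

```text
{'time_s': np.float64(24.52), 'qpos': array([ 31.42,  33.63,  90.63, -53.3 , 107.4 ,  45.54]), 'qvel': array([-1.4 , -2.81, -0.46,  3.15, -3.35, -1.17]), 'ee_pos': array([526.85,  34.41, 275.81]), 'ee_rot': array([-178.75,   72.35,   86.14]), 'force': array([-6.9 ,  3.98,  0.15]), 'torque': array([ 0.8 , -0.  , -1.33]), 'gripper_force': np.float64(25.0), 'gripper_width': np.float64(13.58)}
76 [0.009, 0.104, 0.016] [-0.046, 0.004, -0.0]
80 [0.018, 0.209, 0.024] [-0.093, 0.008, -0.0]
84 [0.027, 0.314, 0.025] [-0.139, 0.012, -0.0]
88 [0.036, 0.419, 0.018] [-0.185, 0.016, -0.0]
92 [0.045, 0.524, 0.004] [-0.232, 0.02, -0.0]
96 [0.054, 0.627, -0.017] [-0.278, 0.024, -0.0]
100 [0.062, 0.728, -0.045] [-0.325, 0.028, -0.0]
104 [0.071, 0.827, -0.08] [-0.371, 0.032, -0.0]
```

Call:
apply_moves --delta_pos '[[0.009, 0.104, 0.016], [0.018, 0.209, 0.024], [0.027, 0.314, 0.025], [0.036, 0.419, 0.018], [0.045, 0.524, 0.004], [0.054, 0.627, -0.017], [0.062, 0.728, -0.045], [0.071, 0.827, -0.08], [0.071, 0.827, -0.08]]' --rot '[[-0.046, 0.004, 0], [-0.093, 0.008, 0], [-0.139, 0.012, 0], [-0.185, 0.016, 0], [-0.232, 0.02, 0], [-0.278, 0.024, 0], [-0.325, 0.028, 0], [-0.371, 0.032, 0], [-0.371, 0.032, 0]]' --hand '[0.05, 0.05, 0.05, 0.05, 0.05, 0.05, 0.05, 0.05, 0.05]'

```text
time_s: 25.27
ee_pos: [535.6, 133.3, 265.2]
ee_rot: [-1.5, 75.5, -96.6]
force: [-9.3, 3.5, -3.2]
gripper_width: 14.3
gripper_force: 25.0
```

Run:
```python
from h import *
s=env.state();print({k:np.round(v,2) for k,v in s.items() if k!='effort'})
```

```text
{'time_s': np.float64(25.27), 'qpos': array([ 38.11,  51.71,  86.07, -65.46, 129.06,  50.46]), 'qvel': array([-0.1 , -3.04, -1.26,  3.24, -3.24, -0.53]), 'ee_pos': array([535.6 , 133.34, 265.16]), 'ee_rot': array([ -1.52,  75.53, -96.61]), 'force': array([-9.32,  3.45, -3.24]), 'torque': array([ 1.14, -0.85, -1.67]), 'gripper_force': np.float64(25.0), 'gripper_width': np.float64(14.26)}
```

Call:
apply_moves --delta_pos '[[0, 0, 0], [0, 0, 0], [0, 0, 0], [0, 0, 0], [0, 0, 0]]' --rot '[[0, 0, 0], [0, 0, 0], [0, 0, 0], [0, 0, 0], [0, 0, 0]]' --hand '[0.5, 0.5, 0.5, 0.5, 0.5]'

```text
time_s: 25.68
ee_pos: [537.2, 131.8, 268.4]
ee_rot: [0.3, 76.1, -94.6]
force: [0.0, 0.4, 0.4]
gripper_width: 43.6
gripper_force: 0.0
```

Call:
apply_moves --delta_pos '[[0.005, 0.06, -0.015], [0.012, 0.15, -0.035], [0.025, 0.3, -0.07], [0.025, 0.3, -0.07], [0.025, 0.3, -0.07]]' --rot '[[0, 0, 0], [0, 0, 0], [0, 0, 0], [0, 0, 0], [0, 0, 0]]' --hand '[0.5, 0.5, 0.5, 0.5, 0.5]'

```text
time_s: 26.1
ee_pos: [540.1, 169.3, 259.0]
ee_rot: [0.1, 76.1, -94.7]
force: [0.6, -0.4, -0.0]
gripper_width: 45.6
gripper_force: 0.0
```

Call:
apply_moves --delta_pos '[[0, 0.05, 0.1], [0, 0.1, 0.2], [0, 0.1, 0.35], [0, 0.1, 0.5], [0, 0.1, 0.7], [0, 0.1, 0.9], [0, 0.1, 1], [0, 0.1, 1], [0, 0.1, 1]]' --rot '[[0.05, 0, 0], [0.1, -0.01, 0], [0.18, -0.015, 0], [0.26, -0.022, 0], [0.34, -0.03, 0], [0.42, -0.036, 0], [0.5, -0.043, 0], [0.6, -0.051, 0], [0.6, -0.051, 0]]' --hand '[0.5, 0.5, 0.5, 0.5, 0.5, 0.5, 0.5, 0.5, 0.5]'

```text
time_s: 26.85
ee_pos: [539.9, 178.6, 385.4]
ee_rot: [179.1, 51.6, 84.3]
force: [0.0, -0.9, 1.5]
gripper_width: 45.7
gripper_force: 0.0
```

Run:
```python
from h import *
s=env.state();print({k:np.round(v,2) for k,v in s.items() if k!='effort'})
p=cam("side"); save(p,'s7.png')
```

```text
{'time_s': np.float64(26.85), 'qpos': array([ 37.23,  30.41,  63.94, -41.53, 118.32,  33.17]), 'qvel': array([-2.5 , -1.43,  3.4 ,  9.46, -5.63, -0.32]), 'ee_pos': array([539.88, 178.61, 385.41]), 'ee_rot': array([179.14,  51.59,  84.26]), 'force': array([ 0.04, -0.93,  1.52]), 'torque': array([ 0.44, -0.1 , -0.01]), 'gripper_force': np.float64(0.0), 'gripper_width': np.float64(45.69)}
```

View pics/s7.png

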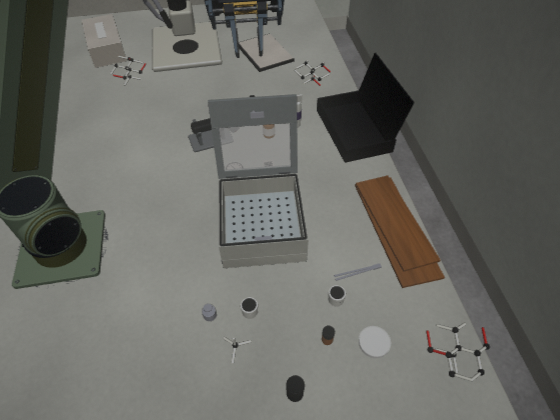

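The lid leans back past upright, and the chamber is empty. The jars are at (249,305) and (337,293), and there are no others. I'll measure the jars while the arm is clear.

```bash
cat >> h.py <<'E'
def jars(n,near):
    p=cam(n); g=p['pixels'].astype(int).sum(2)
    for X in near:
        u=proj(p,[X[0],X[1],36]); best=None
        k=(g<180).astype(np.uint8); N,l,st,c=cv2.connectedComponentsWithStats(k)
        d=np.hypot(*(c[1:]-u).T)+1e3*((st[1:,4]<15)|(st[1:,4]>2500)); i=d.argmin()+1
        print(n,u.round(1),c[i].round(1),st[i,4],atz(p,c[i],36).round(1))
J=[(457,-264),(660,-270)]
E
python3 - <<'E'
from h import *
jars("top",J); jars("side",J)
E
```

```text
top [370.2 251.9] [370.7 251.9] 122 [ 457.1 -265.3   36. ]
top [370.6 170.3] [371.5 170. ] 107 [ 660.9 -272.1   36. ]
side [248. 304.] [248.6 304.4] 125 [ 458.1 -265.3   36. ]
side [335.6 291.4] [336.7 292.2] 119 [ 661.9 -272.6   36. ]
```

Call:
apply_moves --delta_pos '[[0, 0, 0.05], [0, 0, 0.1], [0, -0.1, 0.1], [0, -0.2, 0.1], [0, -0.4, 0.1], [0, -0.6, 0.1], [0, -0.8, 0.1], [0, -1, 0.1], [0, -1, 0.1]]' --rot '[[0.07, -0.006, 0], [0.15, -0.013, 0], [0.23, -0.02, 0], [0.31, -0.027, 0], [0.39, -0.034, 0], [0.46, -0.04, 0], [0.53, -0.046, 0], [0.598, -0.051, 0], [0.598, -0.051, 0]]' --hand '[0.7, 0.7, 0.7, 0.7, 0.7, 0.7, 0.7, 0.7, 0.7]'

```text
time_s: 27.75
ee_pos: [539.4, 51.7, 388.8]
ee_rot: [-179.6, 0.8, 84.5]
force: [0.3, 0.3, 0.3]
gripper_width: 64.0
gripper_force: 0.0
```

Call:
apply_moves --delta_pos '[[-0.23, -1, 0], [-0.23, -1, 0], [-0.23, -1, 0], [-0.23, -1, 0]]' --rot '[[0, 0, 0], [0, 0, 0], [0, 0, 0], [0, 0, 0]]' --hand '[0.7, 0.7, 0.7, 0.7]'

```text
time_s: 28.08
ee_pos: [510.5, -65.5, 387.9]
ee_rot: [-179.4, 0.9, 84.8]
force: [0.3, -0.1, 0.5]
gripper_width: 63.9
gripper_force: 0.0
```

Call:
apply_moves --delta_pos '[[-0.23, -1, -0.3], [-0.23, -1, -0.3], [-0.23, -1, -0.3], [-0.23, -1, -0.3]]' --rot '[[0, 0, 0], [0, 0, 0], [0, 0, 0], [0, 0, 0]]' --hand '[0.7, 0.7, 0.7, 0.7]'

```text
time_s: 28.42
ee_pos: [482.2, -184.0, 349.5]
ee_rot: [-179.2, 0.7, 84.9]
force: [0.3, 0.6, -1.2]
gripper_width: 63.9
gripper_force: 0.0
```

Call:
apply_moves --delta_pos '[[-0.23, -1, -0.9], [-0.23, -1, -0.9], [-0.23, -1, -0.9], [-0.23, -1, -0.9], [-0.23, -1, -0.9], [-0.23, -1, -0.9], [-0.23, -1, -0.9]]' --rot '[[0, 0, 0], [0, 0, 0], [0, 0, 0], [0, 0, 0], [0, 0, 0], [0, 0, 0], [0, 0, 0]]' --hand '[0.7, 0.7, 0.7, 0.7, 0.7, 0.7, 0.7]'

```text
time_s: 29.0
ee_pos: [457.6, -298.7, 246.0]
ee_rot: [-179.7, 0.5, 85.2]
force: [-0.3, -0.4, 1.5]
gripper_width: 63.9
gripper_force: 0.0
```

Run:
```python
from h import *
s=env.state();print({k:np.round(v,2) for k,v in s.items() if k in('time_s','qpos','ee_pos','ee_rot')})
jars("wrist",J);jars("side",J);p=cam("wrist");save(p,'w8.png')
```

```text
{'time_s': np.float64(29.0), 'qpos': array([-34.  ,  14.65,  90.2 ,  -0.58,  75.14, -29.03]), 'ee_pos': array([ 457.56, -298.72,  246.01]), 'ee_rot': array([-179.74,    0.49,   85.18])}
wrist [279.5 163.6] [251.5 190.3] 427 [ 416.8 -296.1   36. ]
wrist [437. 155.] [436.9 157. ] 485 [ 659.9 -272.6   36. ]
side [248. 304.] [232.4 320.1] 129 [ 417.8 -296.    36. ]
side [335.6 291.4] [336.5 292.6] 104 [ 661.1 -273.5   36. ]
```

View pics/w8.png

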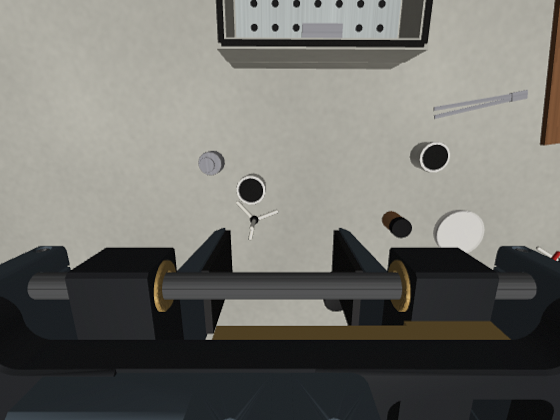

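Jar 1 has been knocked: it is now at (251,190), close to the molecule at (253,220) and the weight at (210,163). Jar 2 is at (435,156). A close crop will help choose the finger direction.

Run:
```python
from h import *
p=cam("wrist"); c=p['pixels'][140:250,190:300]; cv2.imwrite('pics/c8.png',cv2.cvtColor(cv2.resize(c,None,fx=5,fy=5,interpolation=cv2.INTER_CUBIC),cv2.COLOR_RGB2BGR))
np.savez('w8.npz',R=p['R'],t=p['t'],K=p['camera_matrix'])
```

```text
(no output)
```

View pics/c8.png

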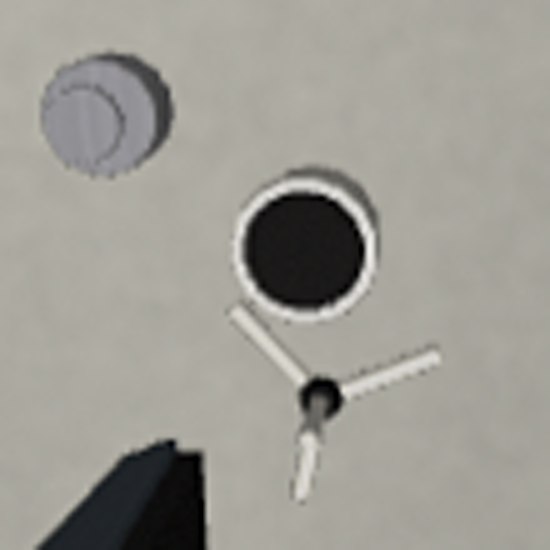

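The crop shows the jar at (305,250), leg tips at (236,312), (437,356) and (303,495), the molecule's hub at (321,398), and the weight's body at about (105,115).

Run:
```python
from h import *
p=dict(np.load('w8.npz')); p['camera_matrix']=p['K']
o=np.array([190,140]); f=lambda u,z: atz(p,o+np.array(u)/5-.4,z)[:2]
jar=f((305,250),36); tips=[f(u,3) for u in((236,312),(437,356),(303,495))]; w=f((108,115),22)
print('jar',jar,'tips',np.round(tips,1),[np.linalg.norm(t-np.mean(tips,0)) for t in tips],'w',w)
for a in (0,10,15,20,25,30,35):
    e=np.array([np.cos(np.radians(a)),-np.sin(np.radians(a))]); n=np.array([-e[1],e[0]])
    print(a,[(round(e@(q-jar)),round(n@(q-jar))) for q in (*tips,w)])
```

```text
jar [ 416.88964239 -296.20013755] tips [[ 390.4 -319.2]
 [ 448.3 -337.5]
 [ 403.7 -378. ]] [np.float64(34.940993569825146), np.float64(34.93608662044659), np.float64(34.695059036329816)] w [ 366.12691155 -257.5031962 ]
0 [(-26, -23), (31, -41), (-13, -82), (-51, 39)]
10 [(-22, -27), (38, -35), (1, -83), (-57, 29)]
15 [(-20, -29), (41, -32), (8, -82), (-59, 24)]
20 [(-17, -31), (44, -28), (16, -81), (-61, 19)]
25 [(-14, -32), (46, -24), (23, -80), (-62, 14)]
30 [(-11, -33), (48, -20), (29, -77), (-63, 8)]
35 [(-8, -34), (49, -16), (36, -75), (-64, 3)]
```

Call:
apply_moves --delta_pos '[[-0.339, 0.021, -0.2], [-0.339, 0.021, -0.5], [-0.339, 0.021, -0.8], [-0.339, 0.021, -1], [-0.339, 0.021, -1], [-0.339, 0.021, -1], [-0.339, 0.021, -1]]' --rot '[[0, 0, -0.058], [0, 0, -0.058], [0, 0, -0.058], [0, 0, -0.058], [0, 0, -0.058], [0, 0, -0.058], [0, 0, -0.058]]' --hand '[0.571, 0.571, 0.571, 0.571, 0.571, 0.571, 0.571]'

```text
time_s: 29.78
ee_pos: [418.1, -297.9, 129.6]
ee_rot: [179.9, 0.7, 80.2]
force: [-0.1, -0.9, 0.6]
gripper_width: 52.1
gripper_force: 0.0
```

Run:
```python
from h import *
s=env.state();print({k:np.round(v,2) for k,v in s.items() if k in('time_s','ee_pos','ee_rot','gripper_width')})
jars("side",[(417,-296)])
```

```text
{'time_s': np.float64(29.78), 'ee_pos': array([ 418.12, -297.91,  129.6 ]), 'ee_rot': array([179.86,   0.71,  80.19]), 'gripper_width': np.float64(52.06)}
side [232.1 320.2] [232.6 320. ] 135 [ 418.1 -295.8   36. ]
```

Call:
apply_moves --delta_pos '[[0, 0.014, -0.2], [0, 0.014, -0.45], [0, 0.014, -0.7], [0, 0.014, -0.9], [0, 0.014, -1], [0, 0.014, -1], [0, 0.014, -1]]' --rot '[[0, 0, 0], [0, 0, 0], [0, 0, 0], [0, 0, 0], [0, 0, 0], [0, 0, 0], [0, 0, 0]]' --hand '[0.571, 0.571, 0.571, 0.571, 0.571, 0.571, 0.571]'

```text
time_s: 30.42
ee_pos: [417.8, -296.4, 8.7]
ee_rot: [179.9, 0.7, 80.2]
force: [-0.2, 0.8, -0.2]
gripper_width: 52.0
gripper_force: 0.0
```

Call:
apply_moves --delta_pos '[[0, 0, 0], [0, 0, 0], [0, 0, 0], [0, 0, 0], [0, 0, 0], [0, 0, 0]]' --rot '[[0, 0, 0], [0, 0, 0], [0, 0, 0], [0, 0, 0], [0, 0, 0], [0, 0, 0]]' --hand '[0.3, 0.3, 0.3, 0.3, 0.3, 0.3]' --newtons 12

```text
time_s: 30.92
ee_pos: [417.8, -296.5, 9.3]
ee_rot: [179.9, 0.7, 80.1]
force: [-0.5, -0.4, 8.0]
gripper_width: 39.9
gripper_force: 12.0
```

Call:
apply_moves --delta_pos '[[0, 0, 0.15], [0, 0, 0.4], [0, 0, 0.7], [0, 0, 1], [0, 0, 1]]' --rot '[[0, 0, 0], [0, 0, 0], [0, 0, 0], [0, 0, 0], [0, 0, 0]]' --hand '[0.3, 0.3, 0.3, 0.3, 0.3]'

```text
time_s: 31.33
ee_pos: [420.3, -298.4, 134.9]
ee_rot: [179.3, 1.0, 80.1]
force: [0.7, -0.8, 0.4]
gripper_width: 39.3
gripper_force: 12.0
```

Call:
apply_moves --delta_pos '[[0, 0.1, 0.35], [0.1, 0.3, 0.4], [0.2, 0.6, 0.4], [0.24, 0.9, 0.4], [0.24, 1, 0.4], [0.24, 1, 0.4]]' --rot '[[0, 0, 0.058], [0, 0, 0.058], [0, 0, 0.058], [0, 0, 0.058], [0, 0, 0.058], [0, 0, 0.058]]' --hand '[0.3, 0.3, 0.3, 0.3, 0.3, 0.3]'

```text
time_s: 31.83
ee_pos: [445.0, -173.2, 175.7]
ee_rot: [-179.9, 0.6, 85.3]
force: [-0.3, -0.5, -0.3]
gripper_width: 39.6
gripper_force: 12.0
```

Call:
apply_moves --delta_pos '[[0.05, 0.25, 0], [0.1, 0.5, 0], [0.2, 0.75, 0], [0.24, 1, 0], [0.24, 1.0, 0], [0.24, 1.0, 0], [0.24, 1.0, 0]]' --rot '[[0, 0, 0], [0, 0, 0], [0, 0, 0], [0, 0, 0], [0, 0, 0], [0, 0, 0], [0, 0, 0]]' --hand '[0.3, 0.3, 0.3, 0.3, 0.3, 0.3, 0.3]'

```text
time_s: 32.42
ee_pos: [474.1, -56.8, 175.4]
ee_rot: [-179.9, 0.7, 85.1]
force: [0.8, -1.3, 0.1]
gripper_width: 39.7
gripper_force: 12.0
```

Run:
```python
from h import *
s=env.state();print({k:np.round(v,2) for k,v in s.items() if k in('time_s','ee_pos','ee_rot','gripper_width')})
for n in ("top","side"):
  p=cam(n)
  for d in spotter.landmark_of(p,"case_floor")[:1]: print(d['score'],atz(p,d['position'],40))
jars("side",[(660,-272)])
```

```text
{'time_s': np.float64(32.42), 'ee_pos': array([474.07, -56.78, 175.42]), 'ee_rot': array([-179.93,    0.67,   85.12]), 'gripper_width': np.float64(39.73)}
0.76 [514.56692486 -44.7616559   40.        ]
side [335.9 292.1] [336.6 292.3] 114 [ 661.5 -272.6   36. ]
```

Call:
apply_moves --delta_pos '[[0, 0.02, -0.2], [0, 0.02, -0.45], [0, 0.02, -0.7], [0, 0.02, -0.9], [0, 0.02, -0.95], [0, 0.02, -0.95], [0, 0.02, -0.95]]' --rot '[[0, 0, 0], [0, 0, 0], [0, 0, 0], [0, 0, 0], [0, 0, 0], [0, 0, 0], [0, 0, 0]]' --hand '[0.3, 0.3, 0.3, 0.3, 0.3, 0.3, 0.3]'

```text
time_s: 33.25
ee_pos: [474.9, -53.7, 62.3]
ee_rot: [180.0, 0.6, 85.1]
force: [1.1, -0.6, -0.2]
gripper_width: 39.7
gripper_force: 12.0
```

Call:
apply_moves --delta_pos '[[0, 0, -0.03], [0, 0, -0.06], [0, 0, -0.085], [0, 0, -0.085], [0, 0, -0.085]]' --rot '[[0, 0, 0], [0, 0, 0], [0, 0, 0], [0, 0, 0], [0, 0, 0]]' --hand '[0.3, 0.3, 0.3, 0.3, 0.3]'

```text
time_s: 33.67
ee_pos: [474.2, -53.2, 51.5]
ee_rot: [-180.0, 0.6, 85.1]
force: [-0.0, 0.2, -0.2]
gripper_width: 39.6
gripper_force: 12.0
```

Lower until contact shows.

Call:
apply_moves --delta_pos '[[0, 0, -0.012], [0, 0, -0.02], [0, 0, -0.02], [0, 0, -0.02]]' --rot '[[0, 0, 0], [0, 0, 0], [0, 0, 0], [0, 0, 0]]' --hand '[0.3, 0.3, 0.3, 0.3]'

```text
time_s: 34.0
ee_pos: [474.4, -53.2, 49.3]
ee_rot: [-180.0, 0.6, 85.1]
force: [-0.8, -0.5, 3.3]
gripper_width: 39.8
gripper_force: 12.0
```

Call:
apply_moves --delta_pos '[[0, 0, 0], [0, 0, 0], [0, 0, 0], [0, 0, 0]]' --rot '[[0, 0, 0], [0, 0, 0], [0, 0, 0], [0, 0, 0]]' --hand '[0.6, 0.6, 0.6, 0.6]'

```text
time_s: 34.33
ee_pos: [474.1, -53.2, 48.8]
ee_rot: [-179.9, 0.6, 85.1]
force: [-0.5, 0.2, 0.3]
gripper_width: 54.4
gripper_force: 0.0
```

Call:
apply_moves --delta_pos '[[0, 0, 0.2], [0, 0, 0.5], [0, 0, 0.8], [0, 0, 1], [0, 0, 1]]' --rot '[[0, 0, 0], [0, 0, 0], [0, 0, 0], [0, 0, 0], [0, 0, 0]]' --hand '[0.6, 0.6, 0.6, 0.6, 0.6]'

```text
time_s: 34.75
ee_pos: [477.6, -53.7, 174.2]
ee_rot: [179.4, 0.6, 85.1]
force: [1.4, -0.4, -0.1]
gripper_width: 54.8
gripper_force: 0.0
```

Call:
apply_moves --delta_pos '[[0.2, -0.24, 0.1], [0.4, -0.48, 0.1], [0.6, -0.72, 0.1], [0.78, -0.91, 0.1], [0.78, -0.91, 0.1]]' --rot '[[0, 0, 0], [0, 0, 0], [0, 0, 0], [0, 0, 0], [0, 0, 0]]' --hand '[0.6, 0.6, 0.6, 0.6, 0.6]'

```text
time_s: 35.17
ee_pos: [571.1, -166.6, 179.4]
ee_rot: [179.9, 0.7, 85.0]
force: [-0.1, 1.0, 0.2]
gripper_width: 54.4
gripper_force: 0.0
```

Call:
apply_moves --delta_pos '[[0.2, -0.24, 0], [0.4, -0.48, 0], [0.6, -0.72, 0], [0.78, -0.91, -0.2], [0.78, -0.91, -0.4], [0.78, -0.91, -0.4], [0.78, -0.91, -0.4]]' --rot '[[0, 0, 0], [0, 0, 0], [0, 0, 0], [0, 0, 0], [0, 0, 0], [0, 0, 0], [0, 0, 0]]' --hand '[0.6, 0.6, 0.6, 0.6, 0.6, 0.6, 0.6]'

```text
time_s: 35.75
ee_pos: [659.6, -270.6, 130.2]
ee_rot: [-179.6, 0.5, 85.1]
force: [0.0, 0.8, 0.1]
gripper_width: 54.9
gripper_force: 0.0
```

Run:
```python
from h import *
s=env.state();print({k:np.round(v,2) for k,v in s.items() if k in('time_s','ee_pos','ee_rot','gripper_width')})
jars("side",[(660,-272),(474,-53)]); jars("top",[(660,-272)])
```

```text
{'time_s': np.float64(35.75), 'ee_pos': array([ 659.58, -270.61,  130.24]), 'ee_rot': array([-179.59,    0.48,   85.12]), 'gripper_width': np.float64(54.91)}
side [335.9 292.1] [336.6 292.3] 114 [ 661.5 -272.6   36. ]
side [243.5 228.8] [243.2 219.3] 80 [477.3 -22.3  36. ]
top [371.4 170.3] [435.4 180.2] 29 [ 637.2 -429.5   36. ]
```

Call:
apply_moves --delta_pos '[[0.013, -0.015, -0.2], [0.013, -0.015, -0.45], [0.013, -0.015, -0.7], [0.013, -0.015, -0.9], [0.013, -0.015, -1], [0.013, -0.015, -1], [0.013, -0.015, -1]]' --rot '[[0, 0, 0], [0, 0, 0], [0, 0, 0], [0, 0, 0], [0, 0, 0], [0, 0, 0], [0, 0, 0]]' --hand '[0.6, 0.6, 0.6, 0.6, 0.6, 0.6, 0.6]'

```text
time_s: 36.43
ee_pos: [663.7, -273.3, 14.7]
ee_rot: [179.9, 0.7, 85.2]
force: [-0.0, 1.0, 0.5]
gripper_width: 54.5
gripper_force: 0.0
```

Call:
apply_moves --delta_pos '[[0, 0, 0], [0, 0, 0], [0, 0, 0], [0, 0, 0], [0, 0, 0], [0, 0, 0]]' --rot '[[0, 0, 0], [0, 0, 0], [0, 0, 0], [0, 0, 0], [0, 0, 0], [0, 0, 0]]' --hand '[0.3, 0.3, 0.3, 0.3, 0.3, 0.3]' --newtons 12

```text
time_s: 36.93
ee_pos: [663.8, -273.9, 15.2]
ee_rot: [179.9, 0.7, 85.1]
force: [-1.9, 0.7, 5.9]
gripper_width: 39.6
gripper_force: 12.0
```

Call:
apply_moves --delta_pos '[[0, 0, 0.15], [0, 0, 0.4], [0, 0, 0.7], [0, 0, 1], [0, 0, 1]]' --rot '[[0, 0, 0], [0, 0, 0], [0, 0, 0], [0, 0, 0], [0, 0, 0]]' --hand '[0.3, 0.3, 0.3, 0.3, 0.3]'

```text
time_s: 37.35
ee_pos: [667.2, -275.3, 142.5]
ee_rot: [179.2, 0.9, 85.1]
force: [0.7, -0.8, 0.4]
gripper_width: 39.4
gripper_force: 12.0
```

Call:
apply_moves --delta_pos '[[-0.05, 0.1, 0.25], [-0.15, 0.3, 0.3], [-0.25, 0.6, 0.3], [-0.4, 0.8, 0.3], [-0.41, 0.89, 0.3], [-0.41, 0.89, 0.3]]' --rot '[[0, 0, 0], [0, 0, 0], [0, 0, 0], [0, 0, 0], [0, 0, 0], [0, 0, 0]]' --hand '[0.3, 0.3, 0.3, 0.3, 0.3, 0.3]'

```text
time_s: 37.85
ee_pos: [613.2, -164.3, 169.6]
ee_rot: [-180.0, 0.6, 85.3]
force: [-0.2, -0.6, -0.5]
gripper_width: 39.6
gripper_force: 12.0
```

Call:
apply_moves --delta_pos '[[-0.1, 0.25, 0], [-0.2, 0.5, 0], [-0.3, 0.7, 0], [-0.4, 0.89, 0], [-0.4, 0.89, 0], [-0.4, 0.89, 0], [-0.4, 0.89, 0]]' --rot '[[0, 0, 0], [0, 0, 0], [0, 0, 0], [0, 0, 0], [0, 0, 0], [0, 0, 0], [0, 0, 0]]' --hand '[0.3, 0.3, 0.3, 0.3, 0.3, 0.3, 0.3]'

```text
time_s: 38.43
ee_pos: [567.0, -61.0, 169.1]
ee_rot: [180.0, 0.7, 85.1]
force: [0.6, -0.3, -0.2]
gripper_width: 39.7
gripper_force: 12.0
```

Run:
```python
from h import *
s=env.state();print({k:np.round(v,2) for k,v in s.items() if k in('time_s','ee_pos','ee_rot','gripper_width')})
p=cam("side"); save(p,'s9.png')
```

```text
{'time_s': np.float64(38.43), 'ee_pos': array([567.03, -60.95, 169.14]), 'ee_rot': array([179.96,   0.66,  85.11]), 'gripper_width': np.float64(39.74)}
```

View pics/s9.png

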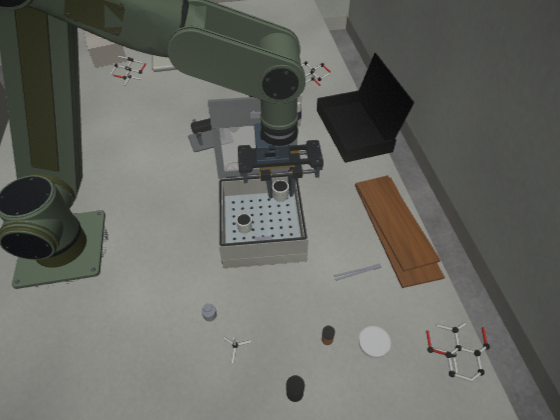

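Jar 1 stands upright in the chamber at (244,222), and jar 2 hangs at (281,188). The bystanders have not moved. Lowering jar 2.

Call:
apply_moves --delta_pos '[[0, 0, -0.2], [0, 0, -0.45], [0, 0, -0.7], [0, 0, -0.85], [0, 0, -0.91], [0, 0, -0.91], [0, 0, -0.91]]' --rot '[[0, 0, 0], [0, 0, 0], [0, 0, 0], [0, 0, 0], [0, 0, 0], [0, 0, 0], [0, 0, 0]]' --hand '[0.3, 0.3, 0.3, 0.3, 0.3, 0.3, 0.3]'

```text
time_s: 39.07
ee_pos: [566.8, -60.6, 60.2]
ee_rot: [180.0, 0.6, 85.1]
force: [-0.6, -0.0, -1.4]
gripper_width: 39.7
gripper_force: 12.0
```

Call:
apply_moves --delta_pos '[[0, 0, -0.012], [0, 0, -0.02], [0, 0, -0.02], [0, 0, -0.02]]' --rot '[[0, 0, 0], [0, 0, 0], [0, 0, 0], [0, 0, 0]]' --hand '[0.3, 0.3, 0.3, 0.3]'

```text
time_s: 39.4
ee_pos: [566.2, -59.9, 58.2]
ee_rot: [180.0, 0.6, 85.1]
force: [0.5, -0.0, -0.4]
gripper_width: 39.3
gripper_force: 12.0
```

Call:
apply_moves --delta_pos '[[0, 0, -0.01], [0, 0, -0.018], [0, 0, -0.018], [0, 0, -0.018]]' --rot '[[0, 0, 0], [0, 0, 0], [0, 0, 0], [0, 0, 0]]' --hand '[0.3, 0.3, 0.3, 0.3]'

```text
time_s: 39.73
ee_pos: [565.8, -59.8, 55.3]
ee_rot: [-180.0, 0.6, 85.1]
force: [0.2, -1.0, 0.8]
gripper_width: 39.8
gripper_force: 12.0
```

Call:
apply_moves --delta_pos '[[0, 0, -0.01], [0, 0, -0.01], [0, 0, -0.01]]' --rot '[[0, 0, 0], [0, 0, 0], [0, 0, 0]]' --hand '[0.3, 0.3, 0.3]'

```text
time_s: 39.98
ee_pos: [565.8, -59.8, 55.2]
ee_rot: [-180.0, 0.6, 85.1]
force: [-2.4, 0.2, 7.1]
gripper_width: 39.5
gripper_force: 12.0
```

Call:
apply_moves --delta_pos '[[0, 0, 0], [0, 0, 0], [0, 0, 0], [0, 0, 0]]' --rot '[[0, 0, 0], [0, 0, 0], [0, 0, 0], [0, 0, 0]]' --hand '[0.6, 0.6, 0.6, 0.6]'

```text
time_s: 40.32
ee_pos: [565.7, -59.9, 53.8]
ee_rot: [-179.9, 0.6, 85.1]
force: [-0.6, 0.3, -0.7]
gripper_width: 54.6
gripper_force: 0.0
```

Call:
apply_moves --delta_pos '[[0, 0, 0.2], [0, 0, 0.5], [0, 0, 0.8], [0, 0, 1], [0, 0, 1]]' --rot '[[0, 0, 0], [0, 0, 0], [0, 0, 0], [0, 0, 0], [0, 0, 0]]' --hand '[0.6, 0.6, 0.6, 0.6, 0.6]'

```text
time_s: 40.73
ee_pos: [569.1, -60.3, 179.8]
ee_rot: [179.4, 0.6, 85.1]
force: [0.7, -0.5, -0.1]
gripper_width: 54.8
gripper_force: 0.0
```

Call:
apply_moves --delta_pos '[[0, 0, 0.3], [0, 0, 0.6], [0, 0, 1], [0, 0, 1]]' --rot '[[0, 0, 0], [0, 0, 0], [0, 0, 0], [0, 0, 0]]' --hand '[0.6, 0.6, 0.6, 0.6]'

```text
time_s: 41.07
ee_pos: [568.5, -60.2, 300.8]
ee_rot: [179.4, 0.6, 85.1]
force: [0.5, -0.6, 0.8]
gripper_width: 54.7
gripper_force: 0.0
```

Call:
apply_moves --delta_pos '[[0, 0, 0.3], [0, 0, 0.6], [-0.1, 0.3, 0.8], [-0.22, 0.6, 0.8], [-0.22, 0.93, 0.8], [-0.22, 0.93, 0.8], [-0.22, 0.93, 0.8]]' --rot '[[0, 0, 0], [0, 0, 0], [0, 0, 0], [0, 0, 0], [0, 0, 0], [0, 0, 0], [0, 0, 0]]' --hand '[0.6, 0.6, 0.6, 0.6, 0.6, 0.6, 0.6]'

```text
time_s: 41.65
ee_pos: [539.1, 53.3, 389.2]
ee_rot: [-179.9, 0.6, 85.3]
force: [-0.9, 0.5, 0.2]
gripper_width: 54.4
gripper_force: 0.0
```

Run:
```python
from h import *
s=env.state();print({k:np.round(v,2) for k,v in s.items() if k in('time_s','ee_pos','ee_rot','gripper_width')})
p=cam("side"); cv2.imwrite('pics/s10.png',cv2.cvtColor(cv2.resize(p['pixels'][90:270,200:330],None,fx=3,fy=3),cv2.COLOR_RGB2BGR))
```

```text
{'time_s': np.float64(41.65), 'ee_pos': array([539.12,  53.29, 389.23]), 'ee_rot': array([-179.9 ,    0.64,   85.33]), 'gripper_width': np.float64(54.4)}
```

View pics/s10.png

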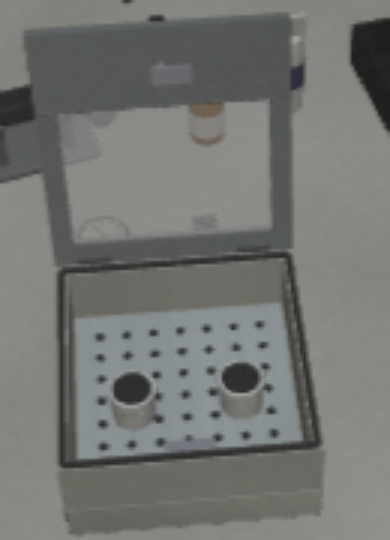

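Both jars stand upright on the floor, at crop positions (133,400) and (241,388). I'll reverse the path to grasp the wing again.

Call:
apply_moves --delta_pos '[[0, 0.15, 0], [0, 0.35, 0], [0, 0.55, 0], [0, 0.75, 0], [0, 0.9, 0], [0, 1, 0], [0, 1, 0], [0, 1, -0.03], [0, 1, -0.03], [0, 1, -0.03]]' --rot '[[-0.07, 0.006, 0], [-0.15, 0.013, 0], [-0.23, 0.02, 0], [-0.31, 0.027, 0], [-0.39, 0.034, 0], [-0.46, 0.04, 0], [-0.53, 0.046, 0], [-0.6, 0.051, 0], [-0.6, 0.051, 0], [-0.6, 0.051, 0]]' --hand '[0.5, 0.5, 0.5, 0.5, 0.5, 0.5, 0.5, 0.5, 0.5, 0.5]'

```text
time_s: 42.53
ee_pos: [539.9, 171.6, 384.1]
ee_rot: [-179.6, 52.4, 85.4]
force: [0.3, -1.1, 0.4]
gripper_width: 45.6
gripper_force: 0.0
```

Call:
apply_moves --delta_pos '[[0, 0.1, -0.1], [0, 0.1, -0.2], [0, 0.1, -0.3], [0, 0.1, -0.45], [0, 0.05, -0.6], [0, 0, -0.8], [0, 0, -1], [0, -0.05, -1], [0, -0.05, -1], [0, -0.05, -1]]' --rot '[[-0.07, 0.006, 0], [-0.15, 0.013, 0], [-0.23, 0.02, 0], [-0.31, 0.027, 0], [-0.39, 0.034, 0], [-0.46, 0.04, 0], [-0.53, 0.046, 0], [-0.6, 0.051, 0], [-0.61, 0.051, 0], [-0.61, 0.051, 0]]' --hand '[0.5, 0.5, 0.5, 0.5, 0.5, 0.5, 0.5, 0.5, 0.5, 0.5]'

```text
time_s: 43.37
ee_pos: [539.9, 163.9, 266.2]
ee_rot: [0.2, 75.1, -94.9]
force: [0.4, 0.1, 1.1]
gripper_width: 46.0
gripper_force: 0.0
```

Run:
```python
from h import *
s=env.state();print({k:np.round(v,2) for k,v in s.items() if k in('time_s','ee_pos','ee_rot','gripper_width','qpos')})
A=Ro.from_euler('xyz',[.1,76.1,-94.7],degrees=True);B=Ro.from_euler('xyz',s['ee_rot'],degrees=True)
print(((A*B.inv()).as_rotvec()/1.5).round(3), (np.array([537.2,131.8,267.5])-s['ee_pos'])/120)
```

```text
{'time_s': np.float64(43.37), 'qpos': array([ 39.69,  53.22,  82.19, -66.05, 131.39,  48.47]), 'ee_pos': array([539.94, 163.93, 266.22]), 'ee_rot': array([  0.22,  75.11, -94.89]), 'gripper_width': np.float64(46.03)}
[ 0.012 -0.001  0.004] [-0.02283392 -0.26771311  0.01066478]
```

Call:
apply_moves --delta_pos '[[-0.005, -0.06, 0.01], [-0.01, -0.13, 0.012], [-0.02, -0.2, 0.012], [-0.023, -0.268, 0.012], [-0.023, -0.268, 0.012], [-0.023, -0.268, 0.012]]' --rot '[[0.012, -0.001, 0.004], [0.012, -0.001, 0.004], [0.012, -0.001, 0.004], [0.012, -0.001, 0.004], [0.012, -0.001, 0.004], [0.012, -0.001, 0.004]]' --hand '[0.5, 0.5, 0.5, 0.5, 0.5, 0.5]'

```text
time_s: 43.87
ee_pos: [536.4, 133.0, 268.7]
ee_rot: [0.6, 76.1, -94.0]
force: [-0.6, -0.2, -0.5]
gripper_width: 45.7
gripper_force: 0.0
```

Call:
apply_moves --delta_pos '[[0, 0, 0], [0, 0, 0], [0, 0, 0], [0, 0, 0], [0, 0, 0], [0, 0, 0]]' --rot '[[0, 0, 0], [0, 0, 0], [0, 0, 0], [0, 0, 0], [0, 0, 0], [0, 0, 0]]' --hand '[0.05, 0.05, 0.05, 0.05, 0.05, 0.05]' --newtons 25

```text
time_s: 44.37
ee_pos: [535.6, 133.9, 267.7]
ee_rot: [0.0, 76.0, -94.6]
force: [-5.1, 1.5, -2.1]
gripper_width: 13.7
gripper_force: 25.0
```

Run:
```python
from h import *
s=env.state();print({k:np.round(v,2) for k,v in s.items() if k!='effort'})
arc(104,range(100,71,-4)); print();arc(72,range(68,39,-4));print(); arc(40,range(36,8,-4));print(); arc(12,[9,6,3,1.5,0,-.5])
```

```text
{'time_s': np.float64(44.37), 'qpos': array([ 38.3 ,  51.27,  86.13, -65.52, 128.72,  50.6 ]), 'qvel': array([ 0.02, -0.12,  0.09,  0.04,  0.08,  0.  ]), 'ee_pos': array([535.62, 133.93, 267.66]), 'ee_rot': array([ 3.000e-02,  7.602e+01, -9.464e+01]), 'force': array([-5.13,  1.52, -2.06]), 'torque': array([ 0.89, -0.38, -0.95]), 'gripper_force': np.float64(24.97), 'gripper_width': np.float64(13.73)}
100 [-0.009, -0.099, 0.035] [0.046, -0.004, 0.0]
96 [-0.017, -0.201, 0.064] [0.093, -0.008, 0.0]
92 [-0.026, -0.304, 0.085] [0.139, -0.012, 0.0]
88 [-0.035, -0.408, 0.099] [0.185, -0.016, 0.0]
84 [-0.044, -0.513, 0.105] [0.232, -0.02, 0.0]
80 [-0.053, -0.618, 0.104] [0.278, -0.024, 0.0]
76 [-0.062, -0.723, 0.096] [0.325, -0.028, 0.0]
72 [-0.071, -0.827, 0.08] [0.371, -0.032, 0.0]

68 [-0.009, -0.103, -0.023] [0.046, -0.004, 0.0]
64 [-0.017, -0.204, -0.053] [0.093, -0.008, 0.0]
60 [-0.026, -0.302, -0.09] [0.139, -0.012, 0.0]
56 [-0.034, -0.398, -0.133] [0.185, -0.016, 0.0]
52 [-0.042, -0.49, -0.184] [0.232, -0.02, 0.0]
48 [-0.05, -0.579, -0.24] [0.278, -0.024, 0.0]
44 [-0.057, -0.664, -0.303] [0.325, -0.028, 0.0]
40 [-0.064, -0.744, -0.372] [0.371, -0.032, 0.0]

36 [-0.006, -0.075, -0.074] [0.046, -0.004, 0.0]
32 [-0.012, -0.145, -0.153] [0.093, -0.008, 0.0]
28 [-0.018, -0.209, -0.237] [0.139, -0.012, 0.0]
24 [-0.023, -0.267, -0.325] [0.185, -0.016, 0.0]
20 [-0.027, -0.319, -0.417] [0.232, -0.02, 0.0]
16 [-0.031, -0.364, -0.512] [0.278, -0.024, 0.0]
12 [-0.035, -0.403, -0.61] [0.325, -0.028, 0.0]

9 [-0.002, -0.024, -0.075] [0.035, -0.003, 0.0]
6 [-0.004, -0.045, -0.152] [0.07, -0.006, 0.0]
3 [-0.005, -0.061, -0.229] [0.104, -0.009, 0.0]
1.5 [-0.006, -0.068, -0.268] [0.122, -0.01, 0.0]
0 [-0.006, -0.074, -0.308] [0.139, -0.012, 0.0]
-0.5 [-0.006, -0.075, -0.321] [0.145, -0.012, 0.0]
```

Call:
apply_moves --delta_pos '[[-0.009, -0.099, 0.035], [-0.017, -0.201, 0.064], [-0.026, -0.304, 0.085], [-0.035, -0.408, 0.099], [-0.044, -0.513, 0.105], [-0.053, -0.618, 0.104], [-0.062, -0.723, 0.096], [-0.071, -0.827, 0.08], [-0.071, -0.827, 0.08]]' --rot '[[0.046, -0.004, 0], [0.093, -0.008, 0], [0.139, -0.012, 0], [0.185, -0.016, 0], [0.232, -0.02, 0], [0.278, -0.024, 0], [0.325, -0.028, 0], [0.371, -0.032, 0], [0.371, -0.032, 0]]' --hand '[0.05, 0.05, 0.05, 0.05, 0.05, 0.05, 0.05, 0.05, 0.05]'

```text
time_s: 45.12
ee_pos: [526.6, 32.9, 278.3]
ee_rot: [178.9, 71.6, 84.1]
force: [-3.2, -3.1, -3.3]
gripper_width: 13.6
gripper_force: 25.0
```

Call:
apply_moves --delta_pos '[[-0.009, -0.103, -0.023], [-0.017, -0.204, -0.053], [-0.026, -0.302, -0.09], [-0.034, -0.398, -0.133], [-0.042, -0.49, -0.184], [-0.05, -0.579, -0.24], [-0.057, -0.664, -0.303], [-0.064, -0.744, -0.372], [-0.064, -0.744, -0.372]]' --rot '[[0.046, -0.004, 0], [0.093, -0.008, 0], [0.139, -0.012, 0], [0.185, -0.016, 0], [0.232, -0.02, 0], [0.278, -0.024, 0], [0.325, -0.028, 0], [0.371, -0.032, 0], [0.371, -0.032, 0]]' --hand '[0.05, 0.05, 0.05, 0.05, 0.05, 0.05, 0.05, 0.05, 0.05]'

```text
time_s: 45.87
ee_pos: [518.6, -57.5, 233.1]
ee_rot: [179.6, 40.0, 84.7]
force: [-2.3, -4.7, -2.7]
gripper_width: 14.1
gripper_force: 25.0
```

Call:
apply_moves --delta_pos '[[-0.006, -0.075, -0.074], [-0.012, -0.145, -0.153], [-0.018, -0.209, -0.237], [-0.023, -0.267, -0.325], [-0.027, -0.319, -0.417], [-0.031, -0.364, -0.512], [-0.035, -0.403, -0.61], [-0.035, -0.403, -0.61]]' --rot '[[0.046, -0.004, 0], [0.093, -0.008, 0], [0.139, -0.012, 0], [0.185, -0.016, 0], [0.232, -0.02, 0], [0.278, -0.024, 0], [0.325, -0.028, 0], [0.325, -0.028, 0]]' --hand '[0.05, 0.05, 0.05, 0.05, 0.05, 0.05, 0.05, 0.05]'

```text
time_s: 46.53
ee_pos: [514.3, -106.4, 157.7]
ee_rot: [180.0, 12.1, 84.8]
force: [-1.3, -6.2, -3.5]
gripper_width: 13.6
gripper_force: 25.0
```

Call:
apply_moves --delta_pos '[[-0.002, -0.024, -0.075], [-0.004, -0.045, -0.152], [-0.005, -0.061, -0.229], [-0.006, -0.068, -0.268], [-0.006, -0.07, -0.29], [-0.006, -0.07, -0.3], [-0.006, -0.07, -0.3]]' --rot '[[0.035, -0.003, 0], [0.07, -0.006, 0], [0.104, -0.009, 0], [0.122, -0.01, 0], [0.139, -0.012, 0], [0.139, -0.012, 0], [0.139, -0.012, 0]]' --hand '[0.05, 0.05, 0.05, 0.05, 0.05, 0.05, 0.05]'

```text
time_s: 47.12
ee_pos: [513.7, -114.4, 123.1]
ee_rot: [-180.0, 0.4, 85.1]
force: [-6.2, -9.0, 4.7]
gripper_width: 14.1
gripper_force: 25.0
```

Run:
```python
from h import *
s=env.state();print({k:np.round(v,2) for k,v in s.items() if k!='effort'})
```

```text
{'time_s': np.float64(47.12), 'qpos': array([-13.58,  18.35, 103.79,  -0.43,  57.81,  -8.44]), 'qvel': array([ 0.42, -0.06,  0.07, -0.77, -0.28,  0.29]), 'ee_pos': array([ 513.72, -114.42,  123.1 ]), 'ee_rot': array([-179.98,    0.36,   85.09]), 'force': array([-6.15, -9.01,  4.71]), 'torque': array([-1.89,  0.97, -0.13]), 'gripper_force': np.float64(25.0), 'gripper_width': np.float64(14.06)}
```

Call:
apply_moves --delta_pos '[[0, 0.015, -0.01], [0, 0.015, -0.02], [0, 0.015, -0.025], [0, 0.015, -0.025]]' --rot '[[0.004, 0, 0], [0.004, 0, 0], [0.004, 0, 0], [0.004, 0, 0]]' --hand '[0.05, 0.05, 0.05, 0.05]'

```text
time_s: 47.45
ee_pos: [513.8, -114.2, 122.9]
ee_rot: [179.9, 0.3, 85.2]
force: [-11.7, -14.6, 20.2]
gripper_width: 14.2
gripper_force: 25.0
```

Call:
apply_moves --delta_pos '[[-0.01, -0.025, 0], [-0.01, -0.025, 0], [-0.01, -0.025, 0]]' --rot '[[0, 0, 0], [0, 0, 0], [0, 0, 0]]' --hand '[0.05, 0.05, 0.05]'

```text
time_s: 47.7
ee_pos: [513.7, -114.4, 122.9]
ee_rot: [179.8, -0.1, 85.1]
force: [-7.3, -4.3, 21.2]
gripper_width: 13.6
gripper_force: 25.0
```

Call:
apply_moves --delta_pos '[[0, 0, 0], [0, 0, 0], [0, 0, 0], [0, 0, 0], [0, 0, 0], [0, 0, 0], [0, 0, 0], [0, 0, 0], [0, 0, 0]]' --rot '[[0, 0, -0.06], [0, 0, -0.12], [0, 0, -0.19], [0, 0, -0.26], [0, 0, -0.33], [0, 0, -0.4], [0, 0, -0.46], [0, 0, -0.5], [0, 0, -0.5]]' --hand '[0.05, 0.05, 0.05, 0.05, 0.05, 0.05, 0.05, 0.05, 0.05]'

```text
time_s: 48.45
ee_pos: [513.4, -114.2, 122.9]
ee_rot: [179.6, -0.0, 42.0]
force: [-8.1, -5.3, 21.6]
gripper_width: 13.6
gripper_force: 25.0
```

Call:
apply_moves --delta_pos '[[0, 0, 0], [0, 0, 0], [0, 0, 0], [0, 0, 0], [0, 0, 0], [0, 0, 0], [0, 0, 0], [0, 0, 0], [0, 0, 0], [0, 0, 0]]' --rot '[[0, 0, -0.06], [0, 0, -0.12], [0, 0, -0.19], [0, 0, -0.26], [0, 0, -0.33], [0, 0, -0.4], [0, 0, -0.46], [0, 0, -0.52], [0, 0, -0.552], [0, 0, -0.552]]' --hand '[0.05, 0.05, 0.05, 0.05, 0.05, 0.05, 0.05, 0.05, 0.05, 0.05]'

```text
time_s: 49.28
ee_pos: [513.4, -113.9, 122.9]
ee_rot: [179.3, -0.2, -5.4]
force: [-9.0, -4.5, 20.6]
gripper_width: 14.0
gripper_force: 25.0
```

Run:
```python
from h import *
s=env.state();print({k:np.round(v,2) for k,v in s.items() if k!='effort'})
```

```text
{'time_s': np.float64(49.28), 'qpos': array([-13.36,  18.2 , 104.07,  -0.74,  57.42,  82.39]), 'qvel': array([-0.04,  0.02,  0.04,  0.09,  0.01, -2.84]), 'ee_pos': array([ 513.38, -113.86,  122.88]), 'ee_rot': array([179.34,  -0.22,  -5.35]), 'force': array([-8.98, -4.5 , 20.6 ]), 'torque': array([-0.39,  1.79,  0.18]), 'gripper_force': np.float64(25.02), 'gripper_width': np.float64(14.03)}
```

Locked. Release, rise and look.

Call:
apply_moves --delta_pos '[[0, 0, 0.02], [0, 0, 0.02], [0, 0, 0.02], [0, 0, 0.02], [0, 0, 0.02]]' --rot '[[0, 0, 0], [0, 0, 0], [0, 0, 0], [0, 0, 0], [0, 0, 0]]' --hand '[0.5, 0.5, 0.5, 0.5, 0.5]'

```text
time_s: 49.7
ee_pos: [514.1, -112.5, 122.2]
ee_rot: [179.7, -0.3, -5.5]
force: [0.4, 0.5, 0.3]
gripper_width: 44.0
gripper_force: 0.0
```

Call:
apply_moves --delta_pos '[[0, 0, 0.2], [0, 0, 0.5], [-0.05, 0, 0.8], [-0.12, 0, 1], [-0.12, 0, 1], [-0.12, 0, 1], [-0.12, 0, 1]]' --rot '[[0, 0, 0], [0, 0, 0], [0, 0, 0], [0, 0, 0], [0, 0, 0], [0, 0, 0], [0, 0, 0]]' --hand '[0.5, 0.5, 0.5, 0.5, 0.5, 0.5, 0.5]'

```text
time_s: 50.28
ee_pos: [499.3, -112.7, 241.8]
ee_rot: [179.7, -0.3, -5.5]
force: [0.3, -1.0, 0.0]
gripper_width: 45.6
gripper_force: 0.0
```

Run:
```python
from h import *
s=env.state();print({k:np.round(v,2) for k,v in s.items() if k!='effort'})
p=cam("wrist"); save(p,'w11.png')
```

```text
{'time_s': np.float64(50.28), 'qpos': array([-13.83,  11.41,  95.14,  -0.28,  73.1 ,  81.77]), 'qvel': array([0.03, 0.88, 0.95, 0.11, 0.12, 0.02]), 'ee_pos': array([ 499.26, -112.71,  241.79]), 'ee_rot': array([179.68,  -0.31,  -5.53]), 'force': array([ 0.29, -1.01,  0.04]), 'torque': array([0.01, 0.04, 0.08]), 'gripper_force': np.float64(0.0), 'gripper_width': np.float64(45.61)}
```

View pics/w11.png

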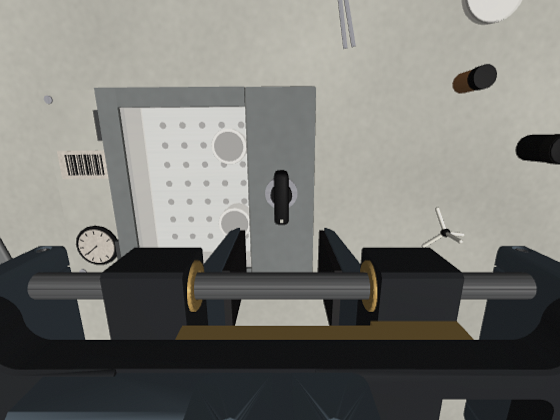

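The lid is shut and the wing at (281,197) is parallel to the hinge. The jars show through the pane at (229,146) and (234,222).

```bash
python3 -c "
from workcell import env
print(env.job_done())"
```

```text
the job is handed in; nothing more can be done
None
```

The job is handed in: the label was scanned before unlatching, the scanner is back in its cradle, both jars stand upright in the box, and the lid is shut and locked; the result was not reported back.

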